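# Fit the reel driver boards under the rack's shield plate

## Task

Get this reel machine's board rack ready for wiring: lift the clear dust cover off the rack and hang it by its handle on both prongs of the hook stand, out of the way, then lift the aluminium shield plate off the posts and lay it on the bench. Lower every green driver board that lies on the bench gently over the four standoff posts, one on top of the other in any order, each fully down and with its white plug socket at the rack's white-stripe end, and finish with the shield plate back on top, fully down. Do not force the boards, and leave the screwdriver, the jar and the red cup where they are.

Things in the scene. Friction and masses are not known exactly. Their poses are not given: they have to be found in the camera images.
- rack: fixed board rack: dark steel base 140 (x) by 96 (y) by 6 mm, a white stripe across its +x end, and four standoff posts at x +-42, y +-20 mm: brass shoulder 14 mm in diameter up to 14 mm above the bench, then a 6 mm steel rod up to 72 mm, conical point up to 80 mm. Origin: centre of the underside, on the bench; x towards the stripe, z up
- rack_seat (a point): point on the rack's axis, 26 mm above the bench: where the centre of the lowest plate lies when its sleeves rest on the shoulders. Each plate stacked on it lies 14 mm higher than the one below (40, 54, 68 mm above the bench). Axes as the rack's
- cover_handle (a point): centre of the dust cover's purple grip bar: level, 116 mm long (its x), 12 mm wide (y), 10 mm high, on a leg at each end; free space under it 40 mm high, 96 mm long. It is 133 mm above the rim of the cover, a loose open-bottomed clear plastic box 126 (x) by 82 (y) by 88 mm high, about 0.28 kg, which at first stands on the rack's base over the posts
- stand: fixed hook stand. Origin on the bench below the hook's hollow, z up. Grey foot 12 mm high (x -55 to 115, y +-65 mm), upright 20 mm post at x = 87 mm, 163 mm high; from it two parallel steel prongs 8 mm thick reach towards -x at y = +-30 mm (52 mm free between them). A bar laid across both, along the stand's y, hangs
- stand_hook (a point): point midway between the two prongs over their lowest part: 160 mm above the bench, where the centre of the cover's bar lies when hung. There (x -10 to 12 mm) the prongs' top is 155 mm high; it rises gently to 159 mm at x = -32 mm and 161 mm at the post, and at x = -38 mm ends in upturned tips 167 mm high. Axes as the stand's
- board1_mid (a point): loose green driver board 100 (x) by 56 (y) by 4 mm, lying flat, about 90 g: 9 mm holes at x +-42, y +-20 mm, a white spacer sleeve (14 mm across, 9 mm bore, 10 mm long) under each, chips and heat sink on top up to 7 mm, white plug socket at its +x end. Point: centre of the plate's thickness, 12 mm above the sleeves' feet; z up. May be absent (None)
- board1_plug (a point): point in board1's plate below its white plug socket, 43 mm from the centre along its x
- board2_mid (a point): another green driver board, like board1: point at the centre of its plate, x towards its white plug socket, z up. May be absent (None)
- board2_plug (a point): point in board2's plate below its white plug socket, 43 mm from the centre along its x
- board3_mid (a point): another green driver board, like board1: point at the centre of its plate, x towards its white plug socket, z up. May be absent (None)
- board3_plug (a point): point in board3's plate below its white plug socket, 43 mm from the centre along its x
- shield_mid (a point): loose aluminium shield plate: bare, with dark vent slots, 100 (x) by 56 (y) by 4 mm, 9 mm holes at x +-42, y +-20 mm with brass sleeves 14 mm across, 9 mm bore, 10 mm long under them, about 110 g; at first down on the posts, under the cover. Point: centre of the plate's thickness, 12 mm above the sleeves' feet; x along its length, z up. Fits either way round
- screwdriver_grip (a point): bystander: screwdriver with an orange handle, about 180 mm long, lying on the bench; point on its handle
- jar_mid (a point): bystander: small closed clear jar with a purple lid, 54 mm in diameter, 65 mm high; point at its centre
- cup_mid (a point): bystander: red open plastic token cup, 64 mm across, 75 mm high; point at its centre
Things that resemble listed ones, but are neither listed nor needed, are in the scene too. Leave any brown look-alike of the part that bears board3_mid alone.

How it is judged:
On the way, in this order (a step that is already met when the one before it is completed fails the run):
1. the dust cover hangs by its handle on both prongs, let go (x of cover_handle in the frame of stand between -0.034 and 0.07 m and y of cover_handle in the frame of stand between -0.022 and 0.022 m and z of cover_handle in the frame of stand between 0.155 and 0.169 m and angle between cover_handle's own z axis and vertical below 0.2 rad and contact force between cover and stand above 1 N and contact force between cover and the fingers below 0.1 N), for 0.3 s.
2. the shield plate lies on the bench clear of the rack, let go (horizontal distance between shield_mid and rack above 0.09 m and height (world z) of shield_mid below 0.03 m and contact force between shield and the fingers below 0.1 N and linear speed of shield below 0.03 m/s), for 0.2 s.
3. every board present is fully down on the posts, plug socket at the white-stripe end (x of board1_mid in the frame of rack between -0.004 and 0.004 m and y of board1_mid in the frame of rack between -0.004 and 0.004 m and angle between each of board1_mid, board2_mid, board3_mid's own z axis and vertical below 0.05 rad and angle between the x axis of each of board1_mid, board2_mid, board3_mid and the x axis of rack, either way round below 0.1 rad and (z of board1_mid in the frame of rack between 0.0235 and 0.0285 m or z of board1_mid in the frame of rack between 0.0375 and 0.0425 m or z of board1_mid in the frame of rack between 0.0515 and 0.0565 m) and x of each of board1_plug, board2_plug, board3_plug in the frame of rack above 0.02 m and x of board2_mid in the frame of rack between -0.004 and 0.004 m and y of board2_mid in the frame of rack between -0.004 and 0.004 m and (z of board2_mid in the frame of rack between 0.0235 and 0.0285 m or z of board2_mid in the frame of rack between 0.0375 and 0.0425 m or z of board2_mid in the frame of rack between 0.0515 and 0.0565 m) and x of board3_mid in the frame of rack between -0.004 and 0.004 m and y of board3_mid in the frame of rack between -0.004 and 0.004 m and (z of board3_mid in the frame of rack between 0.0235 and 0.0285 m or z of board3_mid in the frame of rack between 0.0375 and 0.0425 m or z of board3_mid in the frame of rack between 0.0515 and 0.0565 m)), for 0.2 s.
At the end, for the whole second after the job is handed in: Cover hung by its bar on both prongs, level within 0.2 rad, middle within 22 mm; every board present, and the shield above them, flat on the posts (4 mm, 0.1 rad turn, 0.05 rad tilt, 2.5 mm height), board plug sockets at the white-stripe end; all at rest and released (all of step 1 and all of step 3 and x of shield_mid in the frame of rack between -0.004 and 0.004 m and y of shield_mid in the frame of rack between -0.004 and 0.004 m and angle between shield_mid's own z axis and vertical below 0.05 rad and angle between the x axis of shield_mid and the x axis of rack, either way round below 0.1 rad and (z of shield_mid in the frame of rack between 0.0375 and 0.0425 m or z of shield_mid in the frame of rack between 0.0515 and 0.0565 m or z of shield_mid in the frame of rack between 0.0655 and 0.0705 m) and z of shield_mid in the frame of board1_mid above 0.01 m and z of shield_mid in the frame of board2_mid above 0.01 m and z of shield_mid in the frame of board3_mid above 0.01 m and linear speed of each of board1, board2, board3, shield, cover below 0.03 m/s); the robot touches nothing.
It fails at once if a bystander (screwdriver, jar or red cup) is moved more than 30 mm (distance of any of screwdriver_grip, jar_mid, cup_mid from where it was at the start of the episode above 0.03 m).
It fails at once if a board or the shield plate is forced: pressed on the rack with more than 50 N (contact force between any of board1, board2, board3, shield and rack above 50 N).
Of board1, board2, board3 only 2 to 3 are there at a start; the rules pass over those that are not, and their reading is None.
At some moment in a run one of board1, board2, board3 may be knocked a few centimetres aside while the robot is not near it.
It also fails if it takes over 210 s, if anything falls off the work surface, if the arm or the gripper's body presses on something with over 40 N, if the wrist force passes 120 N, or if a joint passes its speed limit or range.

## Robot

A 6-joint arm with a two-finger parallel gripper is mounted at the origin on the work surface. World frame = base frame: x ahead of the robot, y to its left, z up, the work surface at z = 0. Lengths are in m, angles in rad, forces in N, time in s.
With the tool pointing down it reaches from about 0.35 to 0.775 m from the base axis. Payload 7.3 kg.
Tool frame: the origin (TCP) lies at the very end of the fingers, on their centre line; the grasp point (between the pads) lies 19 mm behind it (robot.tcp_to_grasp is the distance from the TCP to the grasp point, in m); z points along the fingers, y is the direction in which the jaws open and shut (so a half turn about z gives the same grasp; the last joint's range is limited). The gripper opens to 92 mm and grips with 3 to 60 N. Pads are 19 mm wide; open, the fingers measure 130 mm over their backs; the gripper's body (75 mm by 190 mm) begins 47 mm behind the grasp point.
Start: joints at [-1.399, 0.342, 1.524, -0, 1.275, -0.146], TCP at [0.164, -0.499, 0.227] pointing down, gripper open.
Joint ranges: [-2.53, 2.53], [-0.77, 2.02], [0.04, 2.7], [-1, 4.14], [0.28, 2.66], [-3.11, 3.11]. Speed limits (rad/s): [2.57, 2.57, 3.14, 3.14, 3.14, 3.14].

## Interface

Orientations are given as [roll, pitch, yaw] about the fixed x, y, z axes, in that order (R = Rz(yaw) Ry(pitch) Rx(roll)).
In Python, from cell import robot gives the robot as it stands.
- The arm moves only by the tool arm_command, never from a script. Its argument "motion" is a list that holds one entry, the list of rows, each a list of 7 numbers: the turn, a rotation vector about the tool's x, y, z in units of 90 degrees (1.0 is 90 degrees), then the shift along the tool's x, y, z in units of 30 cm (1.0 is 30 cm), then the opening, from -1 (shut) to 1 (fully open). In form: [[[wx, wy, wz, tx, ty, tz, grip], ...]]. A call has 1 to 8 rows; each row is the pose to reach, as a shift and turn from the pose commanded when the call began, along the tool's axes at that moment; what a row does not reach only later rows make up. A row lasts 1/10 s, in which the tool goes at most 50 mm and 8.59 degrees, less where a joint would pass 70% of its speed; a pose out of reach is approached as far as the arm can. A call with a number of a shift or a turn outside -1 to 1 is refused whole. A call with a gripper value outside its range is refused whole. The fingers move at their own pace and stop on an object; "grip_force" is the grip in N (left out, the last holds). Time passes only in rows, so rows that repeat a pose let the fingers close. It gives the time, the measured TCP pose, the force and the opening at its end, in the units of the state.
- robot.observe(): the state, without advancing time (a new reading comes with each control period).
- robot.read_camera(name): name is "scene" or "top" or "wrist"; returns a dict with "image" (480x640x3 uint8, red, green, blue), "z_map" (480x640 float32, m along the optical axis (not along the pixel's ray), 0 where there is no reading), "fov_y" (degrees; the focal length in pixels is half the picture's height over the tangent of half this angle, whatever the lens; pixels are square), "cx", "cy" (the principal point, pixels), "cam_to_world" (4x4, takes a point from camera to world coordinates). Camera axes: x right, y down, z forward; pixel columns grow to the right and rows downward; lengths in m; the calibration is good to about 2 mm. A picture is of the moment at which its call begins.
- robot.hand_in(): hands the job in, once; it reports no verdict.
The state is a dict: "time": time; "qpos": joint angles; "qvel": joint speeds; "joint_efforts": joint torques, N m; "tool_pos": TCP position; "tool_rot": TCP orientation; "contact_force": force on the tool from outside, world axes, zero at the start; "torque": the same for the moment, N m; "opening": finger opening in m.
Only numpy, scipy, OpenCV 4.12 (cv2) and the standard library are available. Lean on these libraries where they do the work, as an engineer would, in place of code of your own. Each camera call takes 0.05 s, during which the arm holds its last target.

## Working session

There is one attempt and no reset: what is moved stays moved. The work goes in short steps, Python scripts to look and compute and a tool call to move; the robot and the scene stay as the last step left them, time stands still between calls to the robot, and variables do not carry over. Pictures are saved under pics/ and viewed, and the job is handed in when it is done.

Besides the shell and the picture viewer there is one more tool, called after "Emit:" in YAML: its name, and indented under it one key for each argument. arm_command: Moves the arm, as the interface text tells. Its arguments: {"type":"object","properties":{"motion":{"type":"array"},"grip_force":{"type":"number"}},"required":["motion"]}

```bash
ls -la; mkdir -p pics; cat > h.py <<'E'
import numpy as np, cv2
from cell import robot
def cam(n):
    return robot.read_camera(n)
def f(c): return 240/np.tan(np.radians(c['fov_y'])/2)
def p(c,u,v,z=None):
    F=f(c); 
    if z is None: z=float(np.median(c['z_map'][int(v)-1:int(v)+2,int(u)-1:int(u)+2]))
    q=np.array([(u-c['cx'])/F*z,(v-c['cy'])/F*z,z,1]); return (c['cam_to_world']@q)[:3]
def ray(c,u,v,h):
    F=f(c); M=c['cam_to_world']; d=M[:3,:3]@np.array([(u-c['cx'])/F,(v-c['cy'])/F,1]); o=M[:3,3]
    return o+d*(h-o[2])/d[2]
def save(c,n): cv2.imwrite('pics/'+n,c['image'][:,:,::-1])
E
python3 - <<'E'
from h import *
for n in ['scene','top','wrist']:
    c=cam(n); save(c,n+'0.png'); np.savez('pics/'+n+'0.npz',**c); print(n,c['fov_y'],c['cx'],c['cy'],c['cam_to_world'].round(3).tolist())
print(robot.observe())
E
```

```text
total 12
drwxr-xr-x  3 agent agent 4096 Dec  7 06:58 .
drwxr-xr-x 23 root  root  4096 Dec  7 06:58 ..
drwxr-xr-x  2 agent agent 4096 Dec  7 06:58 pics
scene 57.826434530717876 319.51400484818276 234.53072481909547 [[0.888, 0.319, -0.332, 0.799], [0.46, -0.618, 0.637, -0.552], [-0.002, -0.718, -0.696, 0.764], [0.0, 0.0, 0.0, 1.0]]
top 48.59259525365759 315.1632909489551 237.6630638630037 [[-0.005, -0.996, 0.09, 0.399], [-1.0, 0.007, 0.014, 0.008], [-0.015, -0.09, -0.996, 1.265], [0.0, 0.0, 0.0, 1.0]]
wrist 65.66330773672435 319.41485112668147 240.72844031086157 [[0.312, -0.908, -0.28, 0.24], [-0.95, -0.299, -0.09, -0.474], [-0.002, 0.294, -0.956, 0.384], [0.0, 0.0, 0.0, 1.0]]
{'time': 0.15, 'qpos': array([-1.39897928e+00,  3.42560074e-01,  1.52477705e+00, -2.30546883e-05,
        1.27540318e+00, -1.46011055e-01]), 'qvel': array([ 0.00062252, -0.00406879, -0.0016829 , -0.00012401, -0.00037997,
        0.00267987]), 'joint_efforts': array([ 1.76445425e-03, -4.31469619e+01, -2.44353050e+01,  7.18697417e-02,
        5.37314499e-02, -8.11707719e-05]), 'tool_pos': array([ 0.16402207, -0.4984063 ,  0.22621313]), 'tool_rot': array([-3.14045400e+00, -1.45161653e-04,  3.17834749e-01]), 'contact_force': array([ 0.66879018, -0.138956  , -0.12655482]), 'torque': array([-0.02716865,  0.04696983,  0.00533685]), 'opening': 0.09196863397971428}
```

View pics/scene0.png

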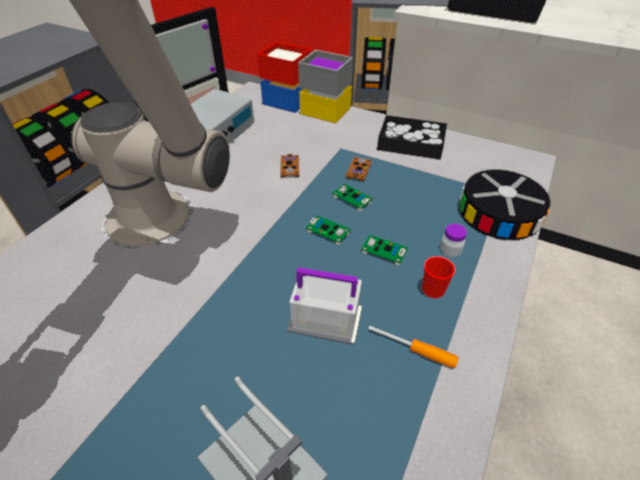

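View pics/top0.png

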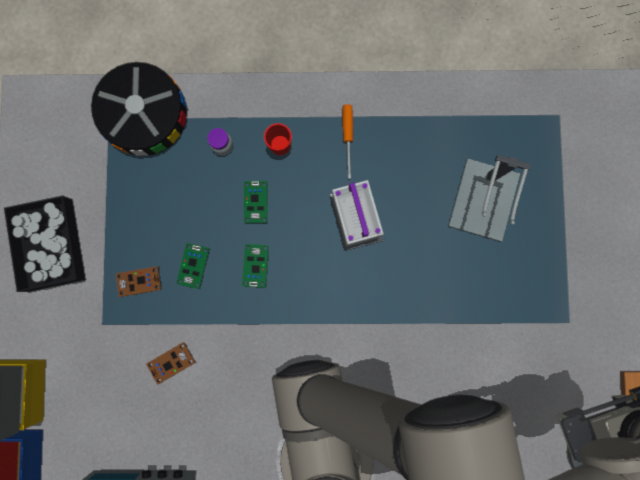

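View pics/wrist0.png

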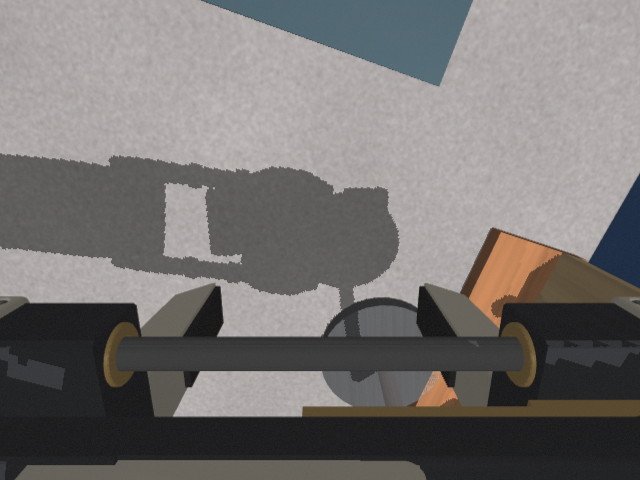

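The top view shows the following:
- The rack with its cover is at about (357,212) and the hook stand at about (490,200).
- The green boards are at (256,202), (256,266) and (193,265).
- The brown decoys are at (138,281) and (172,363).
- The bystanders are at (220,141), (278,138) and (348,140).

I'll enlarge these areas.

```bash
python3 - <<'E'
from h import *
c=dict(np.load('pics/top0.npz')); im=c['image'][:,:,::-1]
cv2.imwrite('pics/t_a.png',cv2.resize(im[160:310,310:560],None,fx=3.2,fy=3.2,interpolation=cv2.INTER_CUBIC)[:600,:800])
cv2.imwrite('pics/t_b.png',cv2.resize(im[170:300,160:290],None,fx=4.6,fy=4.6,interpolation=cv2.INTER_CUBIC))
s=dict(np.load('pics/scene0.npz')); im=s['image'][:,:,::-1]
cv2.imwrite('pics/s_a.png',cv2.resize(im[170:350,270:470],None,fx=3.3,fy=3.3,interpolation=cv2.INTER_CUBIC))
E
```

```text
(no output)
```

View pics/t_a.png

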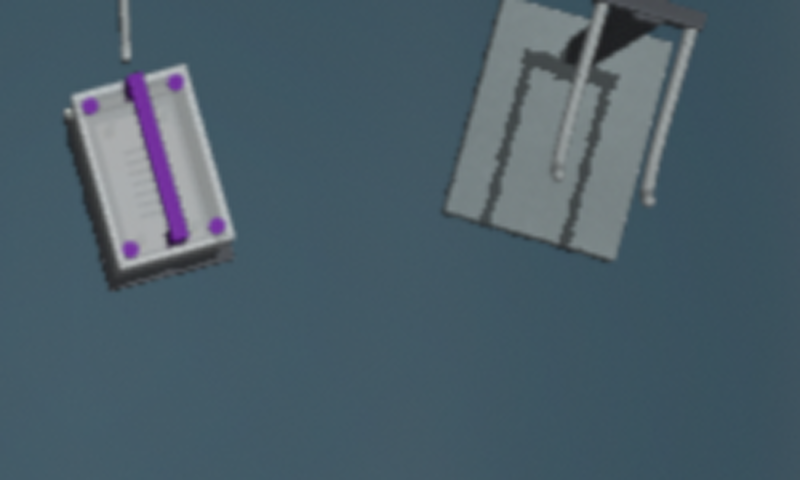

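View pics/t_b.png

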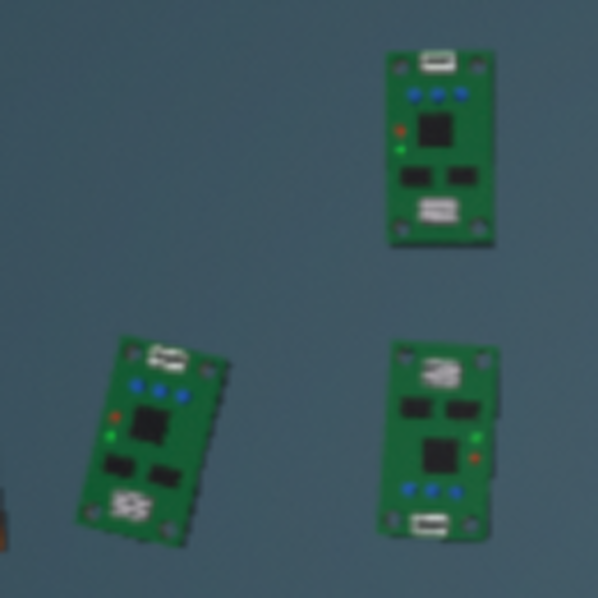

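View pics/s_a.png

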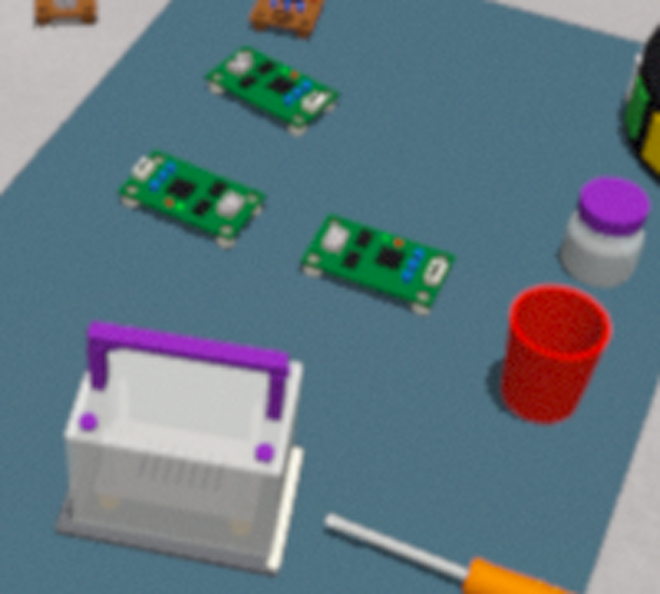

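```bash
python3 - <<'E'
from h import *
c=dict(np.load('pics/top0.npz')); 
def U(x,s,o): return (x+.5)/s-.5+o
for nm,hs in dict(A=[(400,66),(478,66),(401,228),(479,228)],L=[(132,353),(207,370),(92,512),(169,529)],B=[(404,355),(483,359),(393,520),(471,524)]).items():
    P=np.array([ray(c,U(x,4.6,160),U(y,4.6,170),.014) for x,y in hs])[:,:2]
    d=(P[0]+P[1]-P[2]-P[3])/2; print(nm,P.mean(0).round(4),np.degrees(np.arctan2(d[1],d[0])).round(1),np.linalg.norm(d).round(4),np.linalg.norm(P[0]-P[1]).round(4))
def T(x,y,h): return ray(c,U(x,3.2,310),U(y,3.2,160),h)
a,b=T(135,78,.144),T(178,238,.144); print('bar',a,b,(a+b)/2,np.degrees(np.arctan2(*(a-b)[1::-1])),np.linalg.norm(a-b))
print('tips',T(559,176,.167),T(649,202,.167)); print('foot',T(445,212,.012),T(613,260,.012))
for u,v in [(505,160),(499,200),(350,190),(362,225),(355,205),(500,165),(524,163)]:
    print(u,v,p(c,u,v).round(4))
E
```

```text
A [0.5994 0.1682] 0.6 0.0848 0.0406
L [0.4481 0.3163] -13.0 0.0836 0.0399
B [0.448  0.1684] -3.7 0.0846 0.0407
bar [ 0.61470074 -0.05509899  0.144     ] [ 0.50724233 -0.08228018  0.144     ] [ 0.56097154 -0.06868958  0.144     ] 14.195003375717691 0.11084279846310731
tips [ 0.54371221 -0.3274808   0.167     ] [ 0.52635441 -0.38481593  0.167     ]
foot [ 0.53800643 -0.29009179  0.012     ] [ 0.50163462 -0.41223593  0.012     ]
505 160 [ 0.6596 -0.3759  0.1627]
499 200 [ 0.599  -0.4107  0.0118]
350 190 [ 0.6095 -0.0532  0.1018]
362 225 [ 0.5267 -0.0757  0.1425]
355 205 [ 0.5766 -0.0642  0.0973]
500 165 [ 0.6618 -0.3841  0.1063]
524 163 [ 0.6528 -0.4152  0.163 ]
```

```bash
python3 - <<'E'
from h import *
c=dict(np.load('pics/top0.npz')); im=c['image'][:,:,::-1]
cv2.imwrite('pics/t_c.png',cv2.resize(im[145:255,430:550],None,fx=5,fy=5,interpolation=cv2.INTER_CUBIC))
c=dict(np.load('pics/scene0.npz')); im=c['image'][:,:,::-1]
cv2.imwrite('pics/s_c.png',cv2.resize(im[360:480,180:340],None,fx=5,fy=5,interpolation=cv2.INTER_CUBIC))
E
```

```text
(no output)
```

View pics/t_c.png

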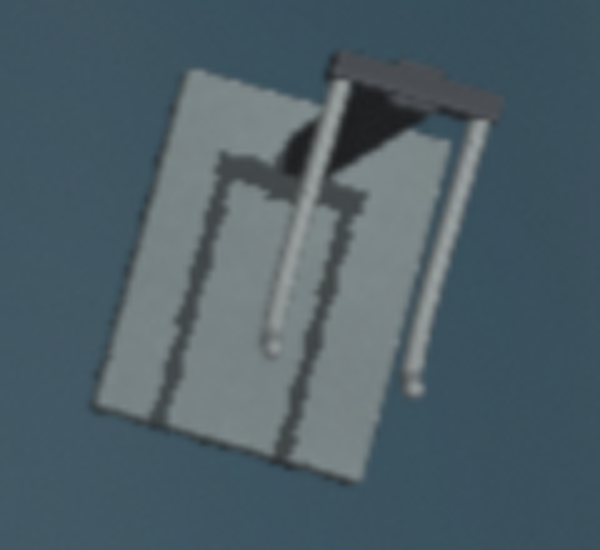

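View pics/s_c.png

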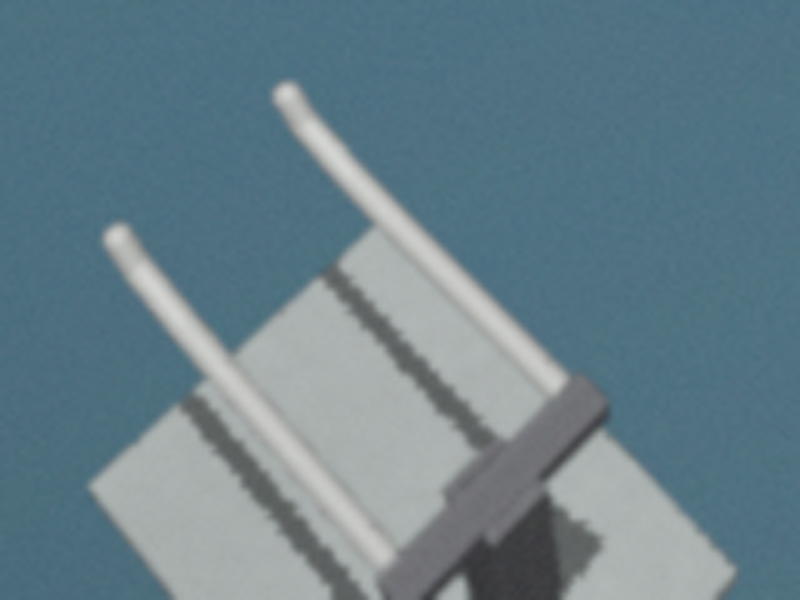

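```bash
python3 - <<'E'
from h import *
from scipy.optimize import least_squares
c=dict(np.load('pics/top0.npz'))
def U(x,s,o): return (x+.5)/s-.5+o
def fit(pts):
    W=np.array([ray(c,U(x,5,430),U(y,5,145),h)[:2] for x,y,h,_,_ in pts]); L=np.array([q[3:] for q in pts])
    def r(s):
        C,S=np.cos(s[2]),np.sin(s[2]); return (L@np.array([[C,S],[-S,C]])+s[:2]-W).ravel()
    o=least_squares(r,[.56,-.35,-.27]); print(o.x,np.degrees(o.x[2]),o.fun.reshape(-1,2).round(4).tolist())
F=[(190,70,.012,.115,.065),(95,405,.012,-.055,.065),(360,482,.012,-.055,-.065),(448,140,.012,.115,-.065)]
T=[(272,345,.165,-.04,.03),(413,387,.165,-.04,-.03),(343,80,.161,.077,.03),(482,122,.161,.077,-.03)]
fit(F);fit(T);fit(F+T)
E
```

```text
[ 0.572283   -0.36723417 -0.29048153] -16.643365824010065 [[0.0016, 0.0017], [-0.0005, 0.0006], [-0.0004, -0.0006], [-0.0006, -0.0016]]
[ 0.57575154 -0.36809129 -0.30048953] -17.21678160956583 [[0.0002, -0.0001], [0.0004, 0.0001], [-0.0007, -0.0], [0.0, 0.0]]
[ 0.57400959 -0.36768715 -0.29324326] -16.801601430441288 [[0.0034, 0.0008], [0.0014, 0.0003], [0.0012, -0.0009], [0.0008, -0.0024], [-0.0018, 0.0001], [-0.0012, 0.0002], [-0.0025, 0.001], [-0.0014, 0.0009]]
```

Measured so far:
- **Bar:** centre at about (0.561,-0.069), yaw 14.2°.
- **Stand:** at about (0.575,-0.368), yaw -17°.
- **Boards:** A and L have their plug at +x, and B is turned 180°. The rack stripe is at the +x end.

Next I'll write a move helper.

```bash
cat >> h.py <<'E'
from scipy.spatial.transform import Rotation as Ro
def go(x,y,z,yaw,ref=None):
    s=robot.observe(); P=np.array(s['tool_pos']) ; R=Ro.from_euler('xyz',s['tool_rot'])
    T=Ro.from_euler('xyz',[np.pi,0,np.radians(yaw)])
    rv=(R.inv()*T).as_rotvec()/(np.pi/2); t=R.inv().apply(np.array([x,y,z])-P)/.3
    print('t=%.1f'%s['time'],'pos',P.round(4),'yaw %.2f'%np.degrees(s['tool_rot'][2]),'open %.4f'%s['opening'],'F',np.round(s['contact_force'],1))
    print('turn',rv.round(4),'shift',t.round(4),'mm',(t*300).round(1))
E
python3 -c "
from h import *
go(.40,-.25,.25,16);go(.561,-.069,.22,14.2)"
```

```text
t=0.1 pos [ 0.164  -0.4984  0.2262] yaw 18.21 open 0.0920 F [ 0.7 -0.1 -0.1]
turn [-0.0007 -0.0001  0.0246] shift [ 1.006  -0.5408 -0.0785] mm [ 301.8 -162.2  -23.6]
t=0.1 pos [ 0.164  -0.4984  0.2262] yaw 18.21 open 0.0920 F [ 0.7 -0.1 -0.1]
turn [-0.0007 -0.0001  0.0446] shift [ 1.7043 -0.9461  0.022 ] mm [ 511.3 -283.8    6.6]
```

Emit:
arm_command:
  motion:
    - [[0, 0, 0.02, 0.98, -0.53, -0.06, 1], [0, 0, 0.02, 0.98, -0.53, -0.06, 1], [0, 0, 0.02, 0.98, -0.53, -0.06, 1], [0, 0, 0.02, 0.98, -0.53, -0.06, 1], [0, 0, 0.02, 0.98, -0.53, -0.06, 1], [0, 0, 0.02, 0.98, -0.53, -0.06, 1], [0, 0, 0.02, 0.98, -0.53, -0.06, 1], [0, 0, 0.02, 0.98, -0.53, -0.06, 1]]
  grip_force: 15

```text
time: 0.95
tool_pos: [0.3959, -0.2528, 0.2449]
tool_rot: [-3.141, -0.001, 0.291]
contact_force: [-0.0, -0.9, -0.7]
opening: 0.0914
```

```bash
python3 -c "
from h import *
go(.561,-.069,.22,14.2)"
```

```text
t=0.9 pos [ 0.3959 -0.2528  0.2449] yaw 16.70 open 0.0914 F [-0.  -0.9 -0.7]
turn [-0.0002 -0.0007  0.0278] shift [ 0.7032 -0.4285  0.0838] mm [ 211.  -128.6   25.1]
```

Emit:
arm_command:
  motion:
    - [[0, 0, 0.028, 0.7, -0.43, 0.08, 0.1], [0, 0, 0.028, 0.7, -0.43, 0.08, 0.1], [0, 0, 0.028, 0.7, -0.43, 0.08, 0.1], [0, 0, 0.028, 0.7, -0.43, 0.08, 0.1], [0, 0, 0.028, 0.7, -0.43, 0.08, 0.1], [0, 0, 0.028, 0.7, -0.43, 0.08, 0.1], [0, 0, 0.028, 0.7, -0.43, 0.08, 0.1], [0, 0, 0.028, 0.7, -0.43, 0.08, 0.1]]

```text
time: 1.75
tool_pos: [0.558, -0.074, 0.2206]
tool_rot: [3.141, 0.001, 0.241]
contact_force: [-0.9, 0.6, 0.0]
opening: 0.0506
```

```bash
python3 - <<'E'
from h import *
go(.561,-.069,.22,14.2)
c=cam('wrist'); save(c,'w1.png'); np.savez('pics/w1.npz',**c)
E
```

```text
t=1.8 pos [ 0.558  -0.074   0.2206] yaw 13.83 open 0.0506 F [-0.9  0.6  0. ]
turn [ 0.0002  0.0006 -0.0042] shift [ 0.0137 -0.0137  0.0019] mm [ 4.1 -4.1  0.6]
```

View pics/w1.png

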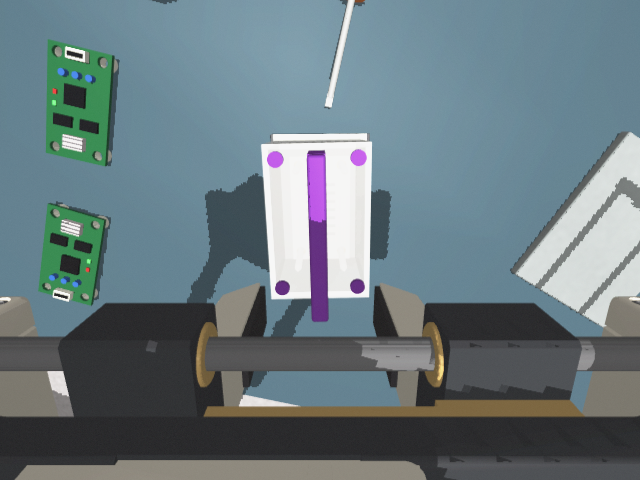

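The wrist view shows the bar from (317,153) to (320,320), with the stripe end of the base at the top, around (320,137).

```bash
python3 - <<'E'
from h import *
c=dict(np.load('pics/w1.npz'))
a,b=ray(c,317,153,.144),ray(c,320,320,.144); m=(a+b)/2
print(a,b,m,np.degrees(np.arctan2(*(a-b)[1::-1])),np.linalg.norm(a-b)); print(p(c,317,170),p(c,319,280))
go(m[0],m[1],.121,14.2)
E
```

```text
[ 0.6193818  -0.05709222  0.144     ] [ 0.50833718 -0.08636283  0.144     ] [ 0.56385949 -0.07172752  0.144     ] 14.76689013959353 0.11483760367179681
[ 0.60931564 -0.05954538  0.14356581] [ 0.53773118 -0.07841543  0.14385477]
t=1.8 pos [ 0.558  -0.0742  0.2208] yaw 13.79 open 0.0506 F [0.  0.3 0.2]
turn [ 0.0002  0.0003 -0.0046] shift [ 0.0212 -0.0034  0.3327] mm [ 6.4 -1.  99.8]
```

Emit:
arm_command:
  motion:
    - [[0, 0, -0.009, 0.021, -0.004, 0.1, 0.1], [0, 0, -0.009, 0.021, -0.004, 0.2, 0.1], [0, 0, -0.009, 0.021, -0.004, 0.28, 0.1], [0, 0, -0.009, 0.021, -0.004, 0.333, 0.1], [0, 0, -0.009, 0.021, -0.004, 0.333, 0.1], [0, 0, -0.009, 0.021, -0.004, 0.333, -1], [0, 0, -0.009, 0.021, -0.004, 0.333, -1], [0, 0, -0.009, 0.021, -0.004, 0.333, -1]]
  grip_force: 30

```text
time: 2.6
tool_pos: [0.5651, -0.0706, 0.1221]
tool_rot: [3.14, -0.002, 0.256]
contact_force: [0.2, -0.1, -0.4]
opening: 0.0317
```

Emit:
arm_command:
  motion:
    - [[0, 0, 0, 0, 0, 0, -1], [0, 0, 0, 0, 0, 0, -1], [0, 0, 0, 0, 0, 0, -1], [0, 0, 0, 0, 0, -0.03, -1], [0, 0, 0, 0, 0, -0.06, -1], [0, 0, 0, 0, 0, -0.09, -1]]

```text
time: 3.2
tool_pos: [0.5645, -0.07, 0.1487]
tool_rot: [3.142, -0.0, 0.257]
contact_force: [0.4, 0.1, -2.9]
opening: 0.0115
```

Emit:
arm_command:
  motion:
    - [[0, 0, 0, 0, 0, -0.06, -1], [0, 0, 0, 0, 0, -0.12, -1], [0, 0, 0, 0, 0, -0.18, -1], [0, 0, 0, 0, 0, -0.24, -1], [0, 0, 0, 0, 0, -0.28, -1], [0, 0, 0, 0, 0, -0.28, -1]]

```text
time: 3.8
tool_pos: [0.5654, -0.0702, 0.234]
tool_rot: [3.14, -0.004, 0.257]
contact_force: [0.7, -0.4, -2.2]
opening: 0.0118
```

```bash
python3 - <<'E'
from h import *
go(.45,-.20,.235,14.6)
c=cam('scene'); save(c,'s2.png')
E
```

```text
t=3.8 pos [ 0.5654 -0.0702  0.234 ] yaw 14.70 open 0.0118 F [ 0.7 -0.4 -2.2]
turn [ 0.0013 -0.0023  0.0011] shift [-0.4817  0.3208 -0.0044] mm [-144.5   96.2   -1.3]
```

View pics/s2.png

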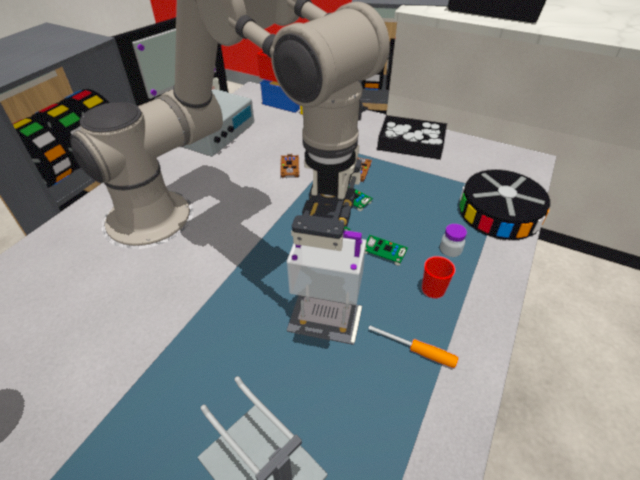

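Emit:
arm_command:
  motion:
    - [[0, 0, -0.04, -0.06, 0.04, 0, -1], [0, 0, -0.08, -0.12, 0.08, 0, -1], [0, 0, -0.12, -0.18, 0.12, 0, -1], [0, 0, -0.16, -0.24, 0.16, 0, -1], [0, 0, -0.2, -0.31, 0.205, 0, -1], [0, 0, -0.24, -0.38, 0.25, 0, -1], [0, 0, -0.28, -0.44, 0.29, 0, -1], [0, 0, -0.32, -0.48, 0.32, 0, -1]]

```text
time: 4.65
tool_pos: [0.4481, -0.2, 0.2307]
tool_rot: [-3.139, 0.001, 0.761]
contact_force: [0.0, -0.9, -2.3]
opening: 0.0114
```

```bash
python3 - <<'E'
from h import *
go(.465,-.334,.235,73)
E
```

```text
t=4.7 pos [ 0.4481 -0.2     0.2307] yaw 43.60 open 0.0114 F [ 0.  -0.9 -2.3]
turn [-1.500e-03  2.000e-04 -3.267e-01] shift [-0.2671  0.3623 -0.0148] mm [-80.1 108.7  -4.4]
```

Emit:
arm_command:
  motion:
    - [[0, 0, -0.05, -0.02, 0.03, 0, -1], [0, 0, -0.1, -0.04, 0.06, 0, -1], [0, 0, -0.15, -0.08, 0.12, 0, -1], [0, 0, -0.2, -0.13, 0.18, 0, -1], [0, 0, -0.25, -0.18, 0.24, 0, -1], [0, 0, -0.29, -0.22, 0.3, 0, -1], [0, 0, -0.327, -0.267, 0.362, 0, -1], [0, 0, -0.327, -0.267, 0.362, 0, -1]]

```text
time: 5.45
tool_pos: [0.4657, -0.3356, 0.2301]
tool_rot: [-3.14, 0.0, 1.272]
contact_force: [1.2, -1.3, -2.5]
opening: 0.0114
```

```bash
python3 - <<'E'
from h import *
import math
a=math.radians(-17)
go(.5755-.11*math.cos(a),-.368-.11*math.sin(a),.160,73)
c=cam('top'); save(c,'t3.png'); np.savez('pics/t3.npz',**c)
im=c['image'][:,:,::-1];cv2.imwrite('pics/t3b.png',cv2.resize(im[130:280,400:560],None,fx=4,fy=4,interpolation=cv2.INTER_CUBIC))
E
```

```text
t=5.5 pos [ 0.4657 -0.3356  0.2301] yaw 72.87 open 0.0114 F [ 1.2 -1.3 -2.5]
turn [-0.001   0.     -0.0014] shift [0.0038 0.0151 0.2337] mm [ 1.1  4.5 70.1]
```

View pics/t3b.png

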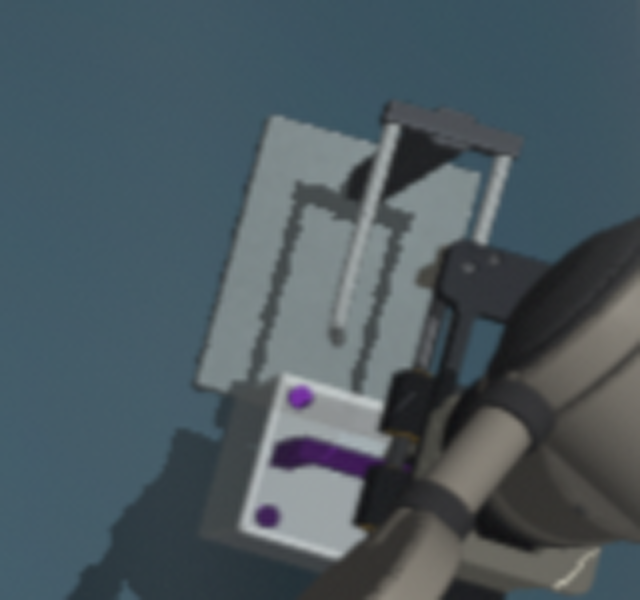

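Emit:
arm_command:
  motion:
    - [[0, 0, 0, 0.002, 0.01, 0.05, -1], [0, 0, 0, 0.004, 0.01, 0.1, -1], [0, 0, 0, 0.004, 0.01, 0.15, -1], [0, 0, 0, 0.004, 0.01, 0.2, -1], [0, 0, 0, 0.004, 0.01, 0.23, -1], [0, 0, 0, 0.004, 0.01, 0.23, -1]]

```text
time: 6.1
tool_pos: [0.4687, -0.3318, 0.1612]
tool_rot: [-3.138, -0.002, 1.273]
contact_force: [-0.5, -0.2, -2.1]
opening: 0.0121
```

```bash
python3 - <<'E'
from h import *
go(.5755,-.368,.160,73)
c=cam('scene'); im=c['image'][:,:,::-1];cv2.imwrite('pics/s3.png',cv2.resize(im[260:480,120:400],None,fx=2.7,fy=2.7,interpolation=cv2.INTER_CUBIC))
E
```

```text
t=6.1 pos [ 0.4687 -0.3318  0.1612] yaw 72.93 open 0.0121 F [-0.5 -0.2 -2.1]
turn [-0.0021 -0.0011 -0.0008] shift [-0.0109  0.3758  0.0028] mm [ -3.3 112.7   0.9]
```

View pics/s3.png

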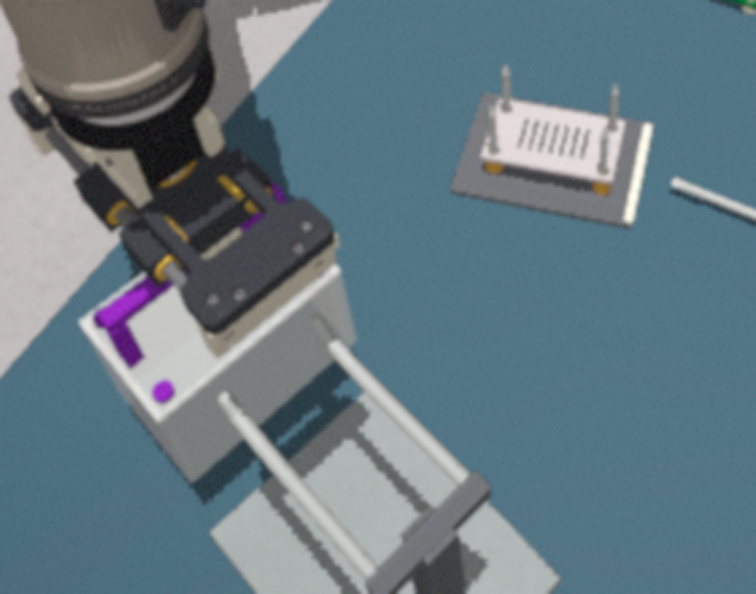

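Emit:
arm_command:
  motion:
    - [[0, 0, 0, -0.002, 0.05, 0, -1], [0, 0, 0, -0.005, 0.1, 0, -1], [0, 0, 0, -0.01, 0.15, 0, -1], [0, 0, 0, -0.01, 0.2, 0, -1], [0, 0, 0, -0.01, 0.25, 0, -1], [0, 0, 0, -0.01, 0.3, 0, -1], [0, 0, 0, -0.01, 0.35, 0, -1], [0, 0, 0, -0.01, 0.375, 0, -1]]

```text
time: 6.95
tool_pos: [0.5773, -0.3692, 0.1636]
tool_rot: [3.14, 0.001, 1.273]
contact_force: [-0.7, -0.2, -1.2]
opening: 0.0117
```

Emit:
arm_command:
  motion:
    - [[0, 0, 0, 0, 0, 0.02, -1], [0, 0, 0, 0, 0, 0.04, -1], [0, 0, 0, 0, 0, 0.055, -1], [0, 0, 0, 0, 0, 0.06, -1], [0, 0, 0, 0, 0, 0.06, -1]]

```text
time: 7.45
tool_pos: [0.5757, -0.3689, 0.1445]
tool_rot: [-3.141, -0.0, 1.273]
contact_force: [-0.4, 0.7, -2.9]
opening: 0.0118
```

```bash
python3 - <<'E'
from h import *
go(.5755,-.368,.141,73)
c=cam('scene'); im=c['image'][:,:,::-1];cv2.imwrite('pics/s4.png',cv2.resize(im[260:480,120:400],None,fx=2.7,fy=2.7,interpolation=cv2.INTER_CUBIC))
E
```

```text
t=7.5 pos [ 0.5757 -0.3689  0.1445] yaw 72.91 open 0.0118 F [-0.4  0.7 -2.9]
turn [-0.0004 -0.0001 -0.001 ] shift [ 0.0028 -0.0014  0.0118] mm [ 0.8 -0.4  3.5]
```

View pics/s4.png

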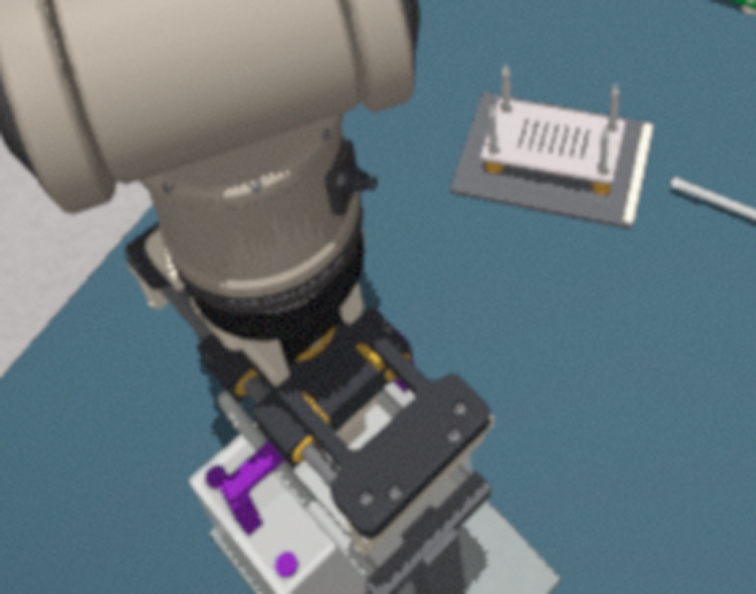

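Emit:
arm_command:
  motion:
    - [[0, 0, 0, 0, 0, 0.004, -1], [0, 0, 0, 0, 0, 0.007, -1], [0, 0, 0, 0, 0, 0.007, -1], [0, 0, 0, 0, 0, 0.007, -1]]

```text
time: 7.9
tool_pos: [0.5761, -0.369, 0.1428]
tool_rot: [3.142, 0.0, 1.273]
contact_force: [-1.1, -0.2, -3.2]
opening: 0.0118
```

Emit:
arm_command:
  motion:
    - [[0, 0, 0, 0, 0, 0.003, -1], [0, 0, 0, 0, 0, 0.006, -1], [0, 0, 0, 0, 0, 0.006, -1], [0, 0, 0, 0, 0, 0.006, -1]]

```text
time: 8.3
tool_pos: [0.5762, -0.3691, 0.1418]
tool_rot: [3.141, 0.0, 1.273]
contact_force: [-2.0, 1.5, 4.4]
opening: 0.0116
```

Emit:
arm_command:
  motion:
    - [[0, 0, 0, 0, 0, 0, -0.3], [0, 0, 0, 0, 0, 0, -0.3], [0, 0, 0, 0, 0, 0, -0.3], [0, 0, 0, 0, 0, 0, -0.3]]

```text
time: 8.7
tool_pos: [0.5761, -0.369, 0.1406]
tool_rot: [-3.141, -0.0, 1.273]
contact_force: [0.2, 0.3, 0.2]
opening: 0.0318
```

Emit:
arm_command:
  motion:
    - [[0, 0, 0, 0, 0, -0.06, -0.3], [0, 0, 0, 0, 0, -0.16, -0.3], [0, 0, 0, 0, 0, -0.26, -0.3], [0, 0, 0, 0, 0, -0.36, 0], [0, 0, 0, 0, 0, -0.36, 1], [0, 0, 0, 0, 0, -0.36, 1]]

```text
time: 9.3
tool_pos: [0.5762, -0.3691, 0.2492]
tool_rot: [3.141, 0.0, 1.273]
contact_force: [-0.1, 0.2, -1.2]
opening: 0.0515
```

```bash
python3 - <<'E'
from h import *
go(.50,-.20,.25,14.6)
c=cam('wrist'); save(c,'w4.png'); np.savez('pics/w4.npz',**c)
E
```

```text
t=9.3 pos [ 0.5762 -0.3691  0.2492] yaw 72.93 open 0.0515 F [-0.1  0.2 -1.2]
turn [ 0.0007 -0.      0.6481] shift [ 0.4642 -0.4083 -0.0033] mm [ 139.3 -122.5   -1. ]
```

View pics/w4.png

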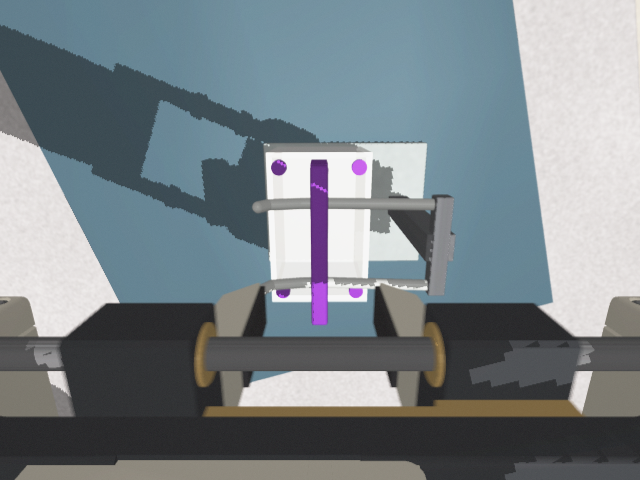

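The cover hangs centred: the bar runs from (319,160) to (320,323) across the prongs at rows 204 and 285. Now I go to the rack.

```bash
python3 - <<'E'
from h import *
go(.555,-.0735,.23,14.7)
E
```

```text
t=9.3 pos [ 0.5758 -0.3688  0.2479] yaw 72.93 open 0.0560 F [ 0.3  0.8 -0.5]
turn [-9.00e-04  2.00e-04  6.47e-01] shift [ 0.9205 -0.3552  0.0606] mm [ 276.1 -106.6   18.2]
```

Emit:
arm_command:
  motion:
    - [[0, 0, 0.08, 0.1, -0.04, 0, 1], [0, 0, 0.16, 0.23, -0.09, 0, 1], [0, 0, 0.24, 0.36, -0.14, 0, 1], [0, 0, 0.32, 0.5, -0.19, 0.02, 1], [0, 0, 0.4, 0.63, -0.24, 0.04, 1], [0, 0, 0.48, 0.76, -0.3, 0.06, 1], [0, 0, 0.56, 0.88, -0.34, 0.06, 1], [0, 0, 0.647, 0.92, -0.355, 0.06, 1]]

```text
time: 10.15
tool_pos: [0.554, -0.0701, 0.2292]
tool_rot: [-3.139, 0.003, 0.254]
contact_force: [0.5, -0.7, -0.5]
opening: 0.0921
```

Emit:
arm_command:
  motion:
    - [[0, 0, 0, 0, 0, 0, 1], [0, 0, 0, 0, 0, 0, 1]]

```text
time: 10.35
tool_pos: [0.555, -0.0742, 0.2299]
tool_rot: [-3.141, 0.002, 0.261]
contact_force: [-0.3, 0.2, 0.6]
opening: 0.0914
```

```bash
python3 - <<'E'
from h import *
go(.555,-.0735,.23,14.7)
c=cam('wrist'); save(c,'w5.png'); np.savez('pics/w5.npz',**c)
im=c['image'][:,:,::-1];cv2.imwrite('pics/w5b.png',cv2.resize(im[90:340,190:450],None,fx=2.4,fy=2.4,interpolation=cv2.INTER_CUBIC))
c=cam('top'); save(c,'t5.png'); np.savez('pics/t5.npz',**c)
E
```

```text
t=10.3 pos [ 0.555  -0.0742  0.2299] yaw 14.94 open 0.0914 F [-0.3  0.2  0.6]
turn [-0.0002  0.0011  0.0027] shift [ 0.0006 -0.0021 -0.0003] mm [ 0.2 -0.6 -0.1]
```

View pics/w5b.png

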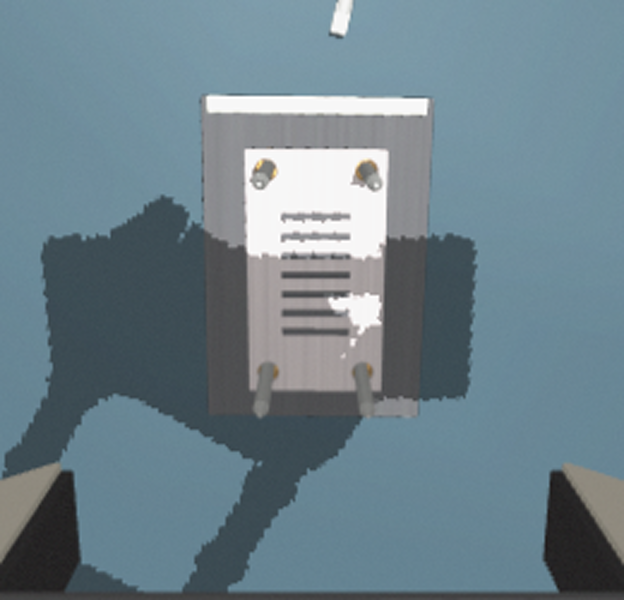

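```bash
cat >> h.py <<'E'
from scipy.optimize import least_squares
def fitrigid(c,pts,s,ox,oy,g):
    """pts: (px,py,height,lx,ly)"""
    U=lambda x,o:(x+.5)/s-.5+o
    W=np.array([ray(c,U(q[0],ox),U(q[1],oy),q[2])[:2] for q in pts]); L=np.array([q[3:] for q in pts])
    def r(a):
        C,S=np.cos(a[2]),np.sin(a[2]); return (L@np.array([[C,S],[-S,C]])+a[:2]-W).ravel()
    o=least_squares(r,g); print('xy',o.x[:2].round(4),'yaw %.2f'%np.degrees(o.x[2]),'res mm',(o.fun*1e3).round(1).tolist()); return o.x
E
python3 - <<'E'
from h import *
c=dict(np.load('pics/w5.npz')); g=[.56,-.07,.25]
P=[(245,149,.028,.05,.028),(387,149,.028,.05,-.028),(381,391,.028,-.05,-.028),(249,391,.028,-.05,.028)]
B=[(203,96,.006,.07,.048),(432,98,.006,.07,-.048),(419,416,.006,-.07,-.048),(209,416,.006,-.07,.048)]
T=[(259,184,.079,.042,.02),(375,186,.079,.042,-.02),(366,411,.079,-.042,-.02),(261,411,.079,-.042,.02)]
for q in (P,B,T,P+B+T): fitrigid(c,q,2.4,190,90,g)
fitrigid
E
```

```text
xy [ 0.561  -0.0739] yaw 14.82 res mm [-0.2, 0.1, -0.2, -0.2, 0.1, 0.1, 0.3, -0.1]
xy [ 0.5608 -0.0741] yaw 14.49 res mm [-0.0, 1.3, 0.6, -0.9, -0.6, -0.5, 0.0, 0.1]
xy [ 0.5615 -0.0735] yaw 14.20 res mm [0.8, 0.5, 1.1, 0.1, -1.1, -1.0, -0.9, 0.4]
xy [ 0.5611 -0.0738] yaw 14.53 res mm [0.2, 0.0, -0.1, -0.4, 0.0, 0.4, 0.5, 0.3, 0.2, 1.6, 0.9, -0.5, -0.3, -0.2, 0.3, 0.3, 0.3, 0.4, 0.8, -0.0, -1.3, -1.6, -1.4, -0.2]
```

```bash
python3 - <<'E'
from h import *
go(.5611,-.0738,.018,14.6)
E
```

```text
t=10.4 pos [ 0.5552 -0.075   0.2302] yaw 14.79 open 0.0915 F [-0.8 -0.2  0.4]
turn [-0.0001  0.0007  0.0021] shift [0.0209 0.0012 0.7074] mm [  6.3   0.4 212.2]
```

Emit:
arm_command:
  motion:
    - [[0, 0, 0.002, 0.021, 0.001, 0.1, 1], [0, 0, 0.002, 0.021, 0.001, 0.2, 1], [0, 0, 0.002, 0.021, 0.001, 0.3, 1], [0, 0, 0.002, 0.021, 0.001, 0.4, 1], [0, 0, 0.002, 0.021, 0.001, 0.5, 1], [0, 0, 0.002, 0.021, 0.001, 0.55, 1], [0, 0, 0.002, 0.021, 0.001, 0.6, 1], [0, 0, 0.002, 0.021, 0.001, 0.6, 1]]

```text
time: 11.25
tool_pos: [0.56, -0.0735, 0.0485]
tool_rot: [-3.139, 0.004, 0.253]
contact_force: [-0.4, 0.9, -1.1]
opening: 0.0916
```

```bash
python3 - <<'E'
from h import *
go(.5611,-.0738,.018,14.6)
c=cam('wrist'); save(c,'w6.png'); np.savez('pics/w6.npz',**c)
E
```

```text
t=11.2 pos [ 0.56   -0.0735  0.0485] yaw 14.51 open 0.0916 F [-0.4  0.9 -1.1]
turn [-0.0014  0.0027 -0.001 ] shift [0.0039 0.0021 0.1017] mm [ 1.2  0.6 30.5]
```

View pics/w6.png

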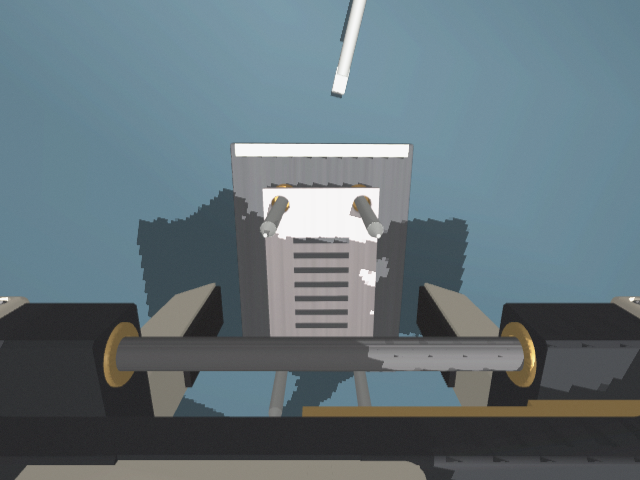

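Emit:
arm_command:
  motion:
    - [[0, 0, 0, 0.003, 0.002, 0.04, 1], [0, 0, 0, 0.003, 0.002, 0.08, 1], [0, 0, 0, 0.003, 0.002, 0.1, 1], [0, 0, 0, 0.003, 0.002, 0.1, 1], [0, 0, 0, 0.003, 0.002, 0.1, 0.4], [0, 0, 0, 0.003, 0.002, 0.1, 0.2], [0, 0, 0, 0.003, 0.002, 0.1, 0], [0, 0, 0, 0.003, 0.002, 0.1, 0]]
  grip_force: 20

```text
time: 12.1
tool_pos: [0.5627, -0.073, 0.0213]
tool_rot: [3.141, -0.001, 0.253]
contact_force: [0.0, 0.0, -0.5]
opening: 0.0642
```

Emit:
arm_command:
  motion:
    - [[0, 0, 0, 0, 0, 0, -0.2], [0, 0, 0, 0, 0, 0, -0.2], [0, 0, 0, 0, 0, 0, -0.2]]

```text
time: 12.4
tool_pos: [0.5626, -0.073, 0.0211]
tool_rot: [3.141, -0.0, 0.253]
contact_force: [0.4, -1.0, 2.8]
opening: 0.0553
```

```bash
python3 - <<'E'
from h import *
go(.5611,-.0738,.018,14.6)
c=cam('wrist'); save(c,'w7.png'); np.savez('pics/w7.npz',**c)
E
```

```text
t=12.4 pos [ 0.5626 -0.073   0.0211] yaw 14.52 open 0.0553 F [ 0.4 -1.   2.8]
turn [ 0.0002 -0.0002 -0.0009] shift [-0.0056  0.0012  0.0104] mm [-1.7  0.4  3.1]
```

View pics/w7.png

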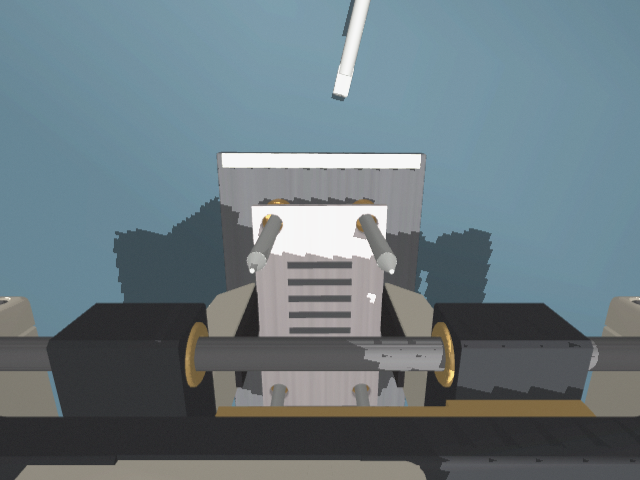

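Emit:
arm_command:
  motion:
    - [[0, 0, 0, 0, 0, -0.02, -0.2], [0, 0, 0, 0, 0, -0.05, -0.2], [0, 0, 0, 0, 0, -0.1, -0.2], [0, 0, 0, 0, 0, -0.15, -0.2], [0, 0, 0, 0, 0, -0.2, -0.2], [0, 0, 0, 0, 0, -0.25, -0.2], [0, 0, 0, 0, 0, -0.3, -0.2], [0, 0, 0, 0, 0, -0.32, -0.2]]

```text
time: 13.25
tool_pos: [0.5633, -0.0731, 0.119]
tool_rot: [3.14, -0.003, 0.253]
contact_force: [0.5, 0.7, -1.0]
opening: 0.0555
```

```bash
python3 - <<'E'
from h import *
go(.42,-.13,.11,14.6)
c=cam('wrist'); save(c,'w8.png'); np.savez('pics/w8.npz',**c)
E
```

```text
t=13.2 pos [ 0.5633 -0.0731  0.119 ] yaw 14.52 open 0.0555 F [ 0.5  0.7 -1. ]
turn [ 0.001  -0.0017 -0.0009] shift [-0.51    0.0637  0.0287] mm [-153.    19.1    8.6]
```

View pics/w8.png

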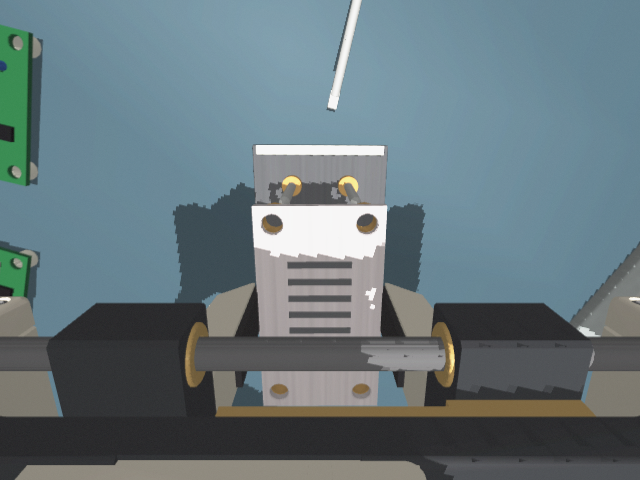

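```bash
cat >> h.py <<'E'
def held(c,px,h_rel,s=1,ox=0,oy=0,pos=None,yaw=None):
    """hole pixels order far-left,far-right,near-right,near-left; h_rel plate top above TCP"""
    st=robot.observe(); pos=np.array(st['tool_pos']) if pos is None else np.array(pos); yaw=np.degrees(st['tool_rot'][2]) if yaw is None else yaw
    L=[(.042,.02),(.042,-.02),(-.042,-.02),(-.042,.02)]
    x=fitrigid(c,[(u,v,pos[2]+h_rel,*l) for (u,v),l in zip(px,L)],s,ox,oy,[pos[0],pos[1],np.radians(yaw)])
    d=x[:2]-pos[:2]; a=np.radians(yaw); print('offset along tool yaw x %.1f  left-y %.1f mm, dyaw %.2f'%(1e3*(d[0]*np.cos(a)+d[1]*np.sin(a)),1e3*(-d[0]*np.sin(a)+d[1]*np.cos(a)),np.degrees(x[2])-yaw)); return x
E
python3 - <<'E'
from h import *
c=dict(np.load('pics/w8.npz'))
held(c,[(272,223),(367,223),(361,390),(280,390)],.007)
E
```

```text
xy [ 0.5627 -0.0733] yaw 14.79 res mm [0.4, 0.2, 0.7, -0.1, -0.3, -0.5, -0.7, 0.3]
offset along tool yaw x -0.7  left-y 0.0 mm, dyaw 0.26
```

Emit:
arm_command:
  motion:
    - [[0, 0, 0, -0.1, 0.01, 0, -0.2], [0, 0, 0, -0.2, 0.02, 0, -0.2], [0, 0, 0, -0.3, 0.04, 0, -0.2], [0, 0, 0, -0.4, 0.05, 0.02, -0.2], [0, 0, 0, -0.5, 0.06, 0.08, -0.2], [0, 0, 0, -0.51, 0.064, 0.14, -0.2], [0, 0, 0, -0.51, 0.064, 0.2, -0.2], [0, 0, 0, -0.51, 0.064, 0.25, -0.2]]

```text
time: 14.1
tool_pos: [0.4186, -0.1299, 0.041]
tool_rot: [-3.141, 0.001, 0.253]
contact_force: [-0.3, -0.3, -0.8]
opening: 0.0554
```

```bash
python3 - <<'E'
from h import *
go(.42,-.13,.0075,14.6)
E
```

```text
t=14.1 pos [ 0.4186 -0.1299  0.041 ] yaw 14.48 open 0.0554 F [-0.3 -0.3 -0.8]
turn [-0.0003  0.0004 -0.0014] shift [0.0046 0.0014 0.1116] mm [ 1.4  0.4 33.5]
```

Emit:
arm_command:
  motion:
    - [[0, 0, 0, 0, 0, 0.03, -0.2], [0, 0, 0, 0, 0, 0.06, -0.2], [0, 0, 0, 0, 0, 0.09, -0.2], [0, 0, 0, 0, 0, 0.11, -0.2], [0, 0, 0, 0, 0, 0.11, -0.2]]

```text
time: 14.6
tool_pos: [0.4189, -0.1297, 0.0083]
tool_rot: [-3.141, 0.001, 0.253]
contact_force: [0.3, -0.4, -0.4]
opening: 0.0555
```

Emit:
arm_command:
  motion:
    - [[0, 0, 0, 0, 0, 0.002, -0.2], [0, 0, 0, 0, 0, 0.002, 0.4], [0, 0, 0, 0, 0, 0.002, 1], [0, 0, 0, 0, 0, 0.002, 1], [0, 0, 0, 0, 0, 0.002, 1], [0, 0, 0, 0, 0, -0.06, 1], [0, 0, 0, 0, 0, -0.2, 1], [0, 0, 0, 0, 0, -0.36, 1]]

```text
time: 15.4
tool_pos: [0.4182, -0.1294, 0.1173]
tool_rot: [-3.139, 0.003, 0.253]
contact_force: [2.1, -1.5, 0.1]
opening: 0.0918
```

```bash
python3 - <<'E'
from h import *
go(.57,.16,.20,0)
c=cam('top'); save(c,'t9.png'); np.savez('pics/t9.npz',**c)
c=cam('wrist'); save(c,'w9.png'); np.savez('pics/w9.npz',**c)
E
```

```text
t=15.4 pos [ 0.4182 -0.1294  0.1173] yaw 14.51 open 0.0918 F [ 2.1 -1.5  0.1]
turn [-0.0012  0.0018  0.1612] shift [ 0.7309 -0.8078 -0.2757] mm [ 219.3 -242.3  -82.7]
```

View pics/t9.png

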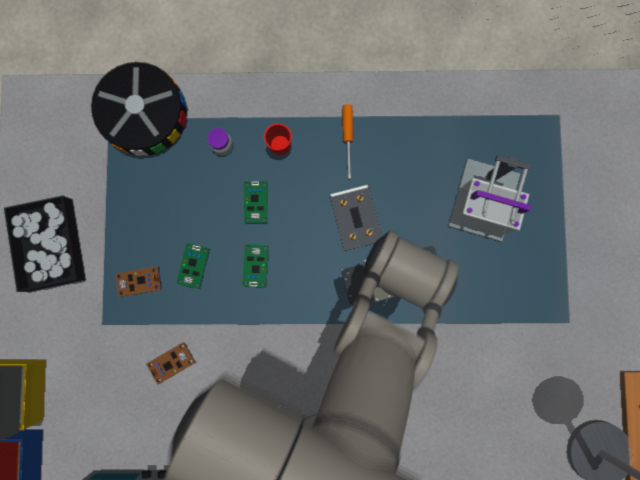

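View pics/w9.png

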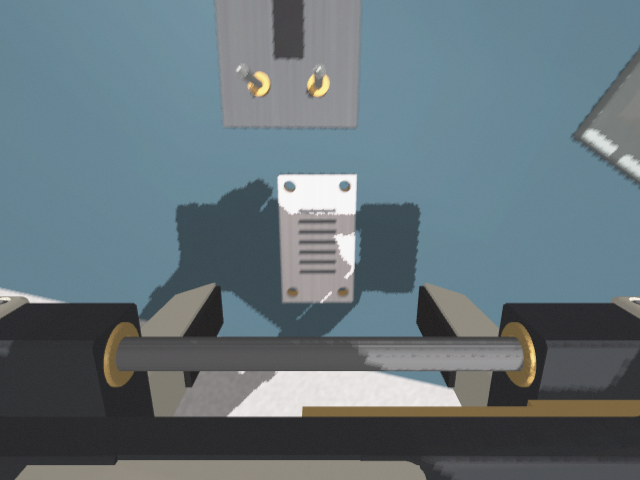

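Emit:
arm_command:
  motion:
    - [[0, 0, 0.02, 0.09, -0.1, -0.06, 1], [0, 0, 0.04, 0.18, -0.2, -0.12, 1], [0, 0, 0.06, 0.27, -0.3, -0.2, 1], [0, 0, 0.08, 0.37, -0.4, -0.27, 1], [0, 0, 0.1, 0.46, -0.5, -0.27, 1], [0, 0, 0.12, 0.56, -0.6, -0.27, 1], [0, 0, 0.14, 0.65, -0.7, -0.27, 1], [0, 0, 0.155, 0.73, -0.8, -0.27, 1]]

```text
time: 16.3
tool_pos: [0.5715, 0.159, 0.1973]
tool_rot: [3.141, 0.001, 0.009]
contact_force: [0.6, -0.4, 0.2]
opening: 0.0917
```

Emit:
arm_command:
  motion:
    - [[0, 0, 0, 0, 0, 0, 1], [0, 0, 0, 0, 0, 0, 1], [0, 0, 0, 0, 0, 0, 1]]

```text
time: 16.6
tool_pos: [0.5705, 0.1564, 0.1975]
tool_rot: [3.141, 0.001, 0.01]
contact_force: [-1.0, -0.7, -0.5]
opening: 0.0918
```

```bash
python3 - <<'E'
from h import *
go(.599,.168,.004,0)
c=cam('wrist'); save(c,'w10.png'); np.savez('pics/w10.npz',**c)
E
```

```text
t=16.6 pos [0.5705 0.1564 0.1975] yaw 0.55 open 0.0918 F [-1.  -0.7 -0.5]
turn [0.0004 0.0007 0.0061] shift [ 0.0961 -0.0381  0.6448] mm [ 28.8 -11.4 193.4]
```

View pics/w10.png

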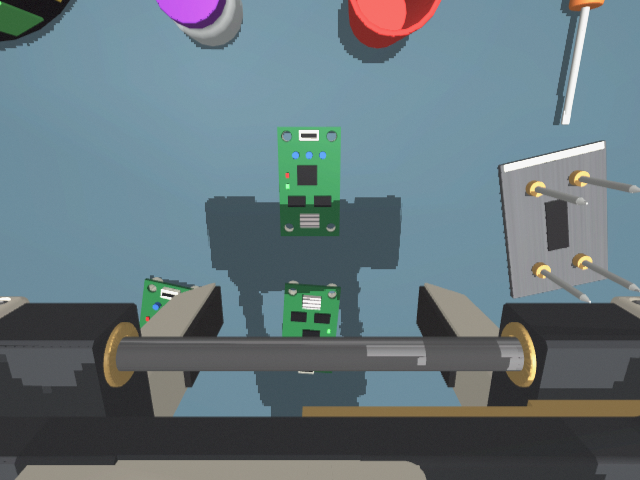

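```bash
python3 - <<'E'
from h import *
c=dict(np.load('pics/w10.npz'));g=[.6,.168,0]
fitrigid(c,[(287,136,.014,.042,.02),(331,136,.014,.042,-.02),(330,228,.014,-.042,-.02),(290,228,.014,-.042,.02)],1,0,0,g)
x=fitrigid(c,[(278,127,.014,.05,.028),(340,127,.014,.05,-.028),(340,236,.014,-.05,-.028),(281,236,.014,-.05,.028)],1,0,0,g)
go(.6005,.166,.005,0.5)
E
```

```text
xy [0.5992 0.1659] yaw 0.69 res mm [-0.1, 0.6, 0.0, -0.6, 0.1, -1.0, -0.0, 1.0]
xy [0.5991 0.1656] yaw 0.81 res mm [0.1, 0.8, 0.3, -0.9, -0.1, 0.3, -0.3, -0.1]
t=16.6 pos [0.5706 0.1562 0.1978] yaw 0.51 open 0.0917 F [ 0.1 -0.1  0.1]
turn [0.0003 0.0004 0.0001] shift [ 0.1004 -0.0321  0.6424] mm [ 30.1  -9.6 192.7]
```

Emit:
arm_command:
  motion:
    - [[0, 0, 0, 0.04, -0.02, 0.1, 1], [0, 0, 0, 0.08, -0.032, 0.22, 1], [0, 0, 0, 0.099, -0.032, 0.34, 1], [0, 0, 0, 0.099, -0.032, 0.46, 1], [0, 0, 0, 0.099, -0.032, 0.56, 1], [0, 0, 0, 0.099, -0.032, 0.62, 1], [0, 0, 0, 0.099, -0.032, 0.64, 1], [0, 0, 0, 0.099, -0.032, 0.64, 1]]

```text
time: 17.45
tool_pos: [0.6004, 0.1662, 0.0056]
tool_rot: [3.141, 0.001, 0.009]
contact_force: [-0.4, -0.3, 0.3]
opening: 0.0919
```

Emit:
arm_command:
  motion:
    - [[0, 0, 0, 0, 0, 0, 1], [0, 0, 0, 0, 0, 0, 0.3], [0, 0, 0, 0, 0, 0, 0.2], [0, 0, 0, 0, 0, 0, 0], [0, 0, 0, 0, 0, 0, -0.2], [0, 0, 0, 0, 0, 0, -0.2], [0, 0, 0, 0, 0, 0, -0.2]]

```text
time: 18.15
tool_pos: [0.6007, 0.1673, 0.006]
tool_rot: [3.141, -0.0, 0.01]
contact_force: [0.1, -0.4, 1.5]
opening: 0.0553
```

Emit:
arm_command:
  motion:
    - [[0, 0, 0, 0, 0, -0.02, -0.2], [0, 0, 0, 0, 0, -0.06, -0.2], [0, 0, 0, 0, 0, -0.14, -0.2], [0, 0, 0, 0, 0, -0.24, -0.2], [0, 0, 0, 0, 0, -0.34, -0.2], [0, 0, 0, 0, 0, -0.4, -0.2], [0, 0, 0, 0, 0, -0.4, -0.2]]

```text
time: 18.85
tool_pos: [0.6025, 0.1676, 0.13]
tool_rot: [-3.141, -0.007, 0.01]
contact_force: [0.2, 0.6, -1.1]
opening: 0.0556
```

```bash
python3 - <<'E'
from h import *
go(.562,-.0733,.125,14.5)
c=cam('wrist'); save(c,'w11.png'); np.savez('pics/w11.npz',**c)
E
```

```text
t=18.9 pos [0.6025 0.1676 0.13  ] yaw 0.57 open 0.0556 F [ 0.2  0.6 -1.1]
turn [-0.     -0.0046 -0.1547] shift [-0.1433  0.8016  0.0149] mm [-43.  240.5   4.5]
```

View pics/w11.png

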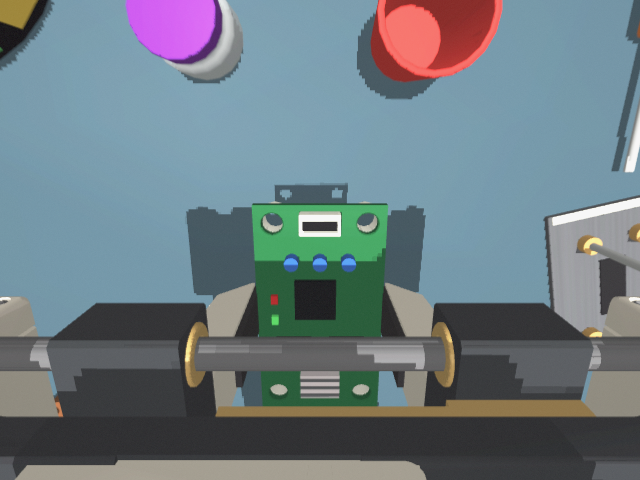

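Emit:
arm_command:
  motion:
    - [[0, 0, -0.02, -0.02, 0.1, 0, -0.2], [0, 0, -0.04, -0.04, 0.2, 0, -0.2], [0, 0, -0.06, -0.06, 0.31, 0, -0.2], [0, 0, -0.08, -0.08, 0.42, 0, -0.2], [0, 0, -0.1, -0.1, 0.53, 0, -0.2], [0, 0, -0.12, -0.12, 0.64, 0, -0.2], [0, 0, -0.14, -0.13, 0.74, 0, -0.2], [0, 0, -0.155, -0.143, 0.8, 0, -0.2]]

```text
time: 19.7
tool_pos: [0.559, -0.0752, 0.1244]
tool_rot: [-3.141, 0.002, 0.253]
contact_force: [-0.1, 0.7, -0.2]
opening: 0.0557
```

Emit:
arm_command:
  motion:
    - [[0, 0, 0, 0, 0, 0, -0.2], [0, 0, 0, 0, 0, 0, -0.2], [0, 0, 0, 0, 0, 0, -0.2], [0, 0, 0, 0, 0, 0, -0.2]]

```text
time: 20.1
tool_pos: [0.5601, -0.072, 0.1256]
tool_rot: [-3.141, 0.0, 0.255]
contact_force: [-0.0, -0.5, -1.4]
opening: 0.0555
```

```bash
python3 - <<'E'
from h import *
go(.562,-.0733,.100,14.5)
c=cam('wrist'); save(c,'w12.png'); np.savez('pics/w12.npz',**c)
E
```

```text
t=20.1 pos [ 0.5601 -0.072   0.1256] yaw 14.59 open 0.0555 F [-0.  -0.5 -1.4]
turn [-0.0002  0.0002  0.001 ] shift [0.005  0.0056 0.0854] mm [ 1.5  1.7 25.6]
```

View pics/w12.png

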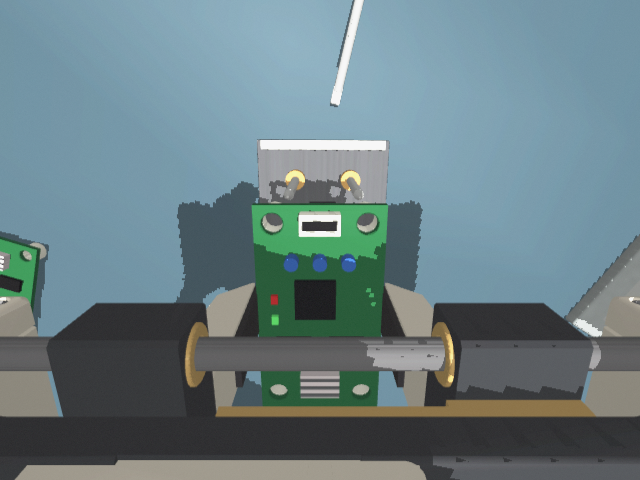

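```bash
python3 - <<'E'
from h import *
for n in ('w12','w8'):
    c=dict(np.load(f'pics/{n}.npz'));im=c['image'][:,:,::-1]
    cv2.imwrite(f'pics/{n}z.png',cv2.resize(im[130:250,240:400],None,fx=5,fy=5,interpolation=cv2.INTER_CUBIC))
E
```

```text
(no output)
```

View pics/w12z.png

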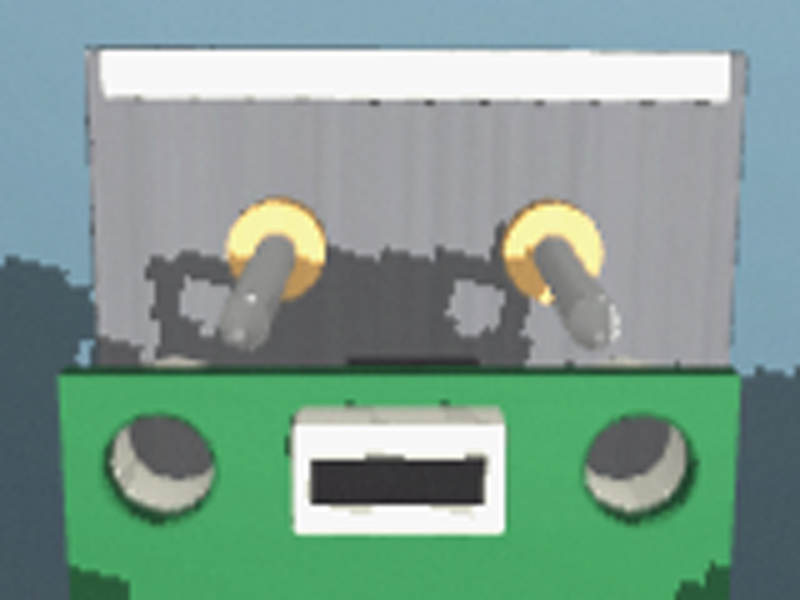

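```bash
python3 - <<'E'
from h import *
c=dict(np.load('pics/w12.npz'))
Z=lambda x,y,h: ray(c,(x+.5)/5-.5+240,(y+.5)/5-.5+130,h)[:2]
s=np.array([.5601,-.072]); a=np.radians(14.59); R=np.array([[np.cos(a),np.sin(a)],[-np.sin(a),np.cos(a)]])
tf=lambda w:(R@(w-s)*1e3).round(1)
zt=.1256+.007
print('shoulders',tf(Z(276,245,.014)),tf(Z(553,247,.014)))
print('base',tf(Z(88,46,.006)),tf(Z(743,50,.006)))
print('tips',tf(Z(238,345,.08)),tf(Z(602,342,.08)))
print('holes',tf(Z(162,463,zt)),tf(Z(639,465,zt)))
E
```

```text
shoulders [43.3 18. ] [ 43.1 -21.9]
base [70.7 45. ] [ 70.2 -49.2]
tips [41.2 18. ] [ 41.6 -22.2]
holes [41.2 19.9] [ 41.1 -19.9]
```

Emit:
arm_command:
  motion:
    - [[0, 0, 0, 0.005, 0.006, 0.03, -0.2], [0, 0, 0, 0.005, 0.006, 0.06, -0.2], [0, 0, 0, 0.005, 0.006, 0.09, -0.2], [0, 0, 0, 0.005, 0.006, 0.12, -0.2], [0, 0, 0, 0.005, 0.006, 0.15, -0.2], [0, 0, 0, 0.005, 0.006, 0.17, -0.2], [0, 0, 0, 0.005, 0.006, 0.17, -0.2]]

```text
time: 20.85
tool_pos: [0.5614, -0.0745, 0.0738]
tool_rot: [-3.141, 0.002, 0.253]
contact_force: [-0.4, -0.0, -1.0]
opening: 0.0555
```

```bash
python3 - <<'E'
from h import *
go(.562,-.0735,.021,14.5)
c=cam('wrist'); save(c,'w13.png'); np.savez('pics/w13.npz',**c)
E
```

```text
t=20.9 pos [ 0.5614 -0.0745  0.0738] yaw 14.51 open 0.0555 F [-0.4 -0.  -1. ]
turn [-0.0006  0.0011  0.0001] shift [ 0.0029 -0.0024  0.1759] mm [ 0.9 -0.7 52.8]
```

View pics/w13.png

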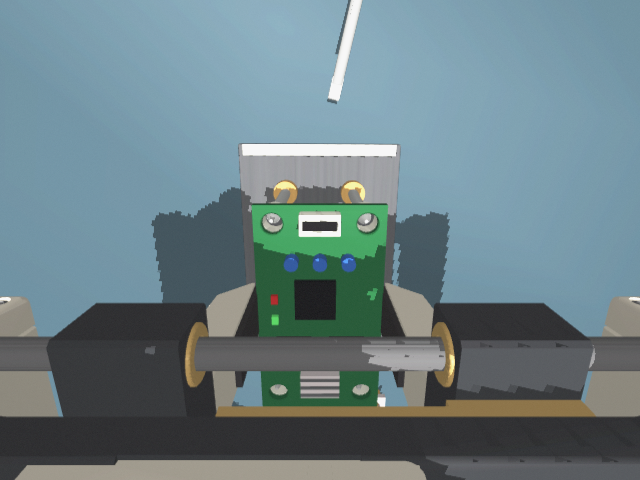

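Emit:
arm_command:
  motion:
    - [[0, 0, 0, 0.001, 0, 0.03, -0.2], [0, 0, 0, 0.001, 0, 0.06, -0.2], [0, 0, 0, 0.001, 0, 0.09, -0.2], [0, 0, 0, 0.001, 0, 0.12, -0.2], [0, 0, 0, 0.001, 0, 0.14, -0.2], [0, 0, 0, 0.001, 0, 0.16, -0.2], [0, 0, 0, 0.001, 0, 0.17, -0.2], [0, 0, 0, 0.001, 0, 0.17, -0.2]]

```text
time: 21.7
tool_pos: [0.5622, -0.0745, 0.0235]
tool_rot: [-3.141, 0.001, 0.253]
contact_force: [0.3, -0.3, -0.2]
opening: 0.0552
```

Emit:
arm_command:
  motion:
    - [[0, 0, 0, 0, 0, 0.004, -0.2], [0, 0, 0, 0, 0, 0.008, -0.2], [0, 0, 0, 0, 0, 0.008, -0.2], [0, 0, 0, 0, 0, 0.008, 0.2], [0, 0, 0, 0, 0, 0.008, 0.6], [0, 0, 0, 0, 0, 0.008, 1], [0, 0, 0, 0, 0, 0.008, 1]]

```text
time: 22.4
tool_pos: [0.5625, -0.0745, 0.0217]
tool_rot: [3.141, -0.0, 0.253]
contact_force: [-0.5, 0.2, -0.5]
opening: 0.0748
```

Emit:
arm_command:
  motion:
    - [[0, 0, 0, 0, 0, -0.05, 1], [0, 0, 0, 0, 0, -0.15, 1], [0, 0, 0, 0, 0, -0.3, 1], [0, 0, 0, 0, 0, -0.45, 1], [0, 0, 0, 0, 0, -0.55, 1], [0, 0, 0, 0, 0, -0.6, 1], [0, 0, 0, 0, 0, -0.6, 1]]

```text
time: 23.1
tool_pos: [0.5636, -0.0748, 0.2043]
tool_rot: [3.139, -0.005, 0.253]
contact_force: [0.7, -0.3, -0.0]
opening: 0.0917
```

```bash
python3 - <<'E'
from h import *
go(.43,.17,.2,-3.7)
c=cam('wrist'); save(c,'w14.png'); np.savez('pics/w14.npz',**c)
for u,v in [(320,200),(300,190)]: pass
E
```

```text
t=23.1 pos [ 0.5636 -0.0748  0.2043] yaw 14.52 open 0.0917 F [ 0.7 -0.3 -0. ]
turn [ 0.0013 -0.0034  0.2025] shift [-0.2265 -0.9015  0.0105] mm [ -67.9 -270.4    3.2]
```

View pics/w14.png

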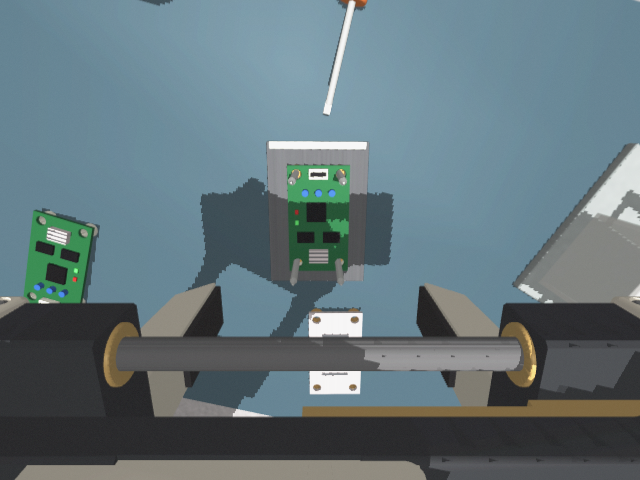

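```bash
python3 - <<'E'
from h import *
c=dict(np.load('pics/w14.npz'))
for u,v in [(330,205),(300,250),(340,215),(335,180),(342,330)]: print(p(c,u,v).round(4))
go(.475,.168,.2,176.3)
E
```

```text
[ 0.5771 -0.0815  0.027 ]
[ 0.5282 -0.0651  0.0274]
[ 0.5703 -0.0928  0.0269]
[ 0.6002 -0.0799  0.0274]
[ 0.4482 -0.1295  0.0134]
t=23.1 pos [ 0.5627 -0.0745  0.2022] yaw 14.52 open 0.0919 F [-0.5  0.4 -0.5]
turn [ 1.8000e-03  8.0000e-04 -1.7976e+00] shift [-0.0802 -0.8559  0.0063] mm [ -24.1 -256.8    1.9]
```

Emit:
arm_command:
  motion:
    - [[0, 0, -0.08, -0.01, -0.1, 0, 1], [0, 0, -0.16, -0.02, -0.2, 0, 1], [0, 0, -0.24, -0.03, -0.3, 0, 1], [0, 0, -0.32, -0.04, -0.4, 0, 1], [0, 0, -0.4, -0.05, -0.5, 0, 1], [0, 0, -0.48, -0.06, -0.6, 0, 1], [0, 0, -0.56, -0.07, -0.7, 0, 1], [0, 0, -0.64, -0.08, -0.8, 0, 1]]

```text
time: 23.95
tool_pos: [0.4775, 0.1528, 0.1997]
tool_rot: [-3.139, 0.002, 1.264]
contact_force: [-0.3, 0.9, -0.0]
opening: 0.092
```

Emit:
arm_command:
  motion:
    - [[0, 0, -0.08, 0, 0, 0, 1], [0, 0, -0.16, 0, 0, 0, 1], [0, 0, -0.24, 0, 0, 0, 1], [0, 0, -0.32, 0, 0, 0, 1], [0, 0, -0.4, 0, 0, 0, 1], [0, 0, -0.48, 0, 0, 0, 1], [0, 0, -0.56, 0, 0, 0, 1], [0, 0, -0.64, 0, 0, 0, 1]]

```text
time: 24.75
tool_pos: [0.478, 0.1517, 0.1996]
tool_rot: [-3.139, -0.002, 2.269]
contact_force: [-0.3, 0.4, -0.4]
opening: 0.0918
```

```bash
python3 - <<'E'
from h import *
go(.475,.168,.2,176.3)
print(robot.observe()['qpos'])
E
```

```text
t=24.8 pos [0.478  0.1517 0.1996] yaw 130.01 open 0.0918 F [-0.3  0.4 -0.4]
turn [-0.0014 -0.0018 -0.5143] shift [ 0.0482  0.0272 -0.0014] mm [14.5  8.2 -0.4]
[ 1.54370588e-01  3.25657736e-01  1.62763994e+00 -1.31812366e-04
  1.19171836e+00 -5.43920347e-01]
```

Emit:
arm_command:
  motion:
    - [[0, 0, -0.08, 0.01, 0.005, 0, 1], [0, 0, -0.16, 0.03, 0.015, 0, 1], [0, 0, -0.24, 0.048, 0.027, 0, 1], [0, 0, -0.32, 0.048, 0.027, 0, 1], [0, 0, -0.4, 0.048, 0.027, 0, 1], [0, 0, -0.47, 0.048, 0.027, 0, 1], [0, 0, -0.5, 0.048, 0.027, 0, 1], [0, 0, -0.5, 0.048, 0.027, 0, 1]]

```text
time: 25.55
tool_pos: [0.4752, 0.1679, 0.1998]
tool_rot: [-3.141, -0.003, 3.05]
contact_force: [-0.1, 1.1, -0.6]
opening: 0.092
```

```bash
python3 - <<'E'
from h import *
go(.448,.168,.006,176.3)
c=cam('wrist'); save(c,'w15.png'); np.savez('pics/w15.npz',**c)
E
```

```text
t=25.6 pos [0.4752 0.1679 0.1998] yaw 174.73 open 0.0920 F [-0.1  1.1 -0.6]
turn [-0.0006 -0.0019 -0.0174] shift [ 0.0883 -0.0075  0.6463] mm [ 26.5  -2.2 193.9]
```

View pics/w15.png

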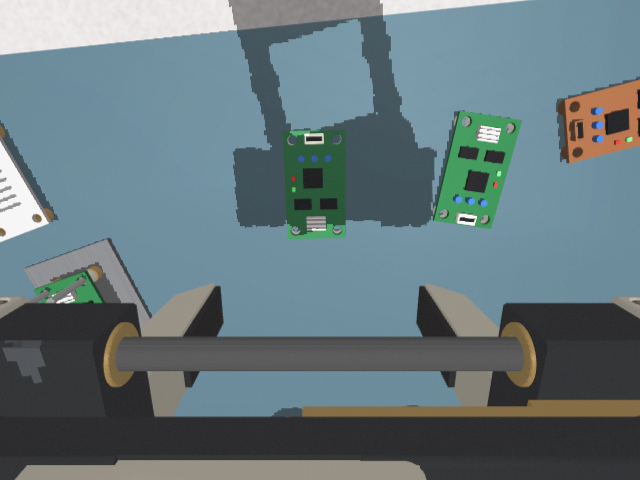

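```bash
python3 - <<'E'
from h import *
c=dict(np.load('pics/w15.npz'));g=[.448,.168,3.07]
fitrigid(c,[(292,139,.014,.042,.02),(336,139,.014,.042,-.02),(337,230,.014,-.042,-.02),(296,230,.014,-.042,.02)],1,0,0,g)
fitrigid(c,[(286,130,.014,.05,.028),(345,130,.014,.05,-.028),(347,238,.014,-.05,-.028),(289,239,.014,-.05,.028)],1,0,0,g)
E
```

```text
xy [0.447  0.1667] yaw 175.87 res mm [0.4, -0.2, -0.3, 0.6, -0.4, 0.2, 0.3, -0.6]
xy [0.4476 0.168 ] yaw 175.77 res mm [0.5, -1.8, -0.2, 2.0, -0.1, -0.1, -0.1, -0.2]
```

```bash
python3 - <<'E'
from h import *
go(.4465,.167,.006,175.8)
E
```

```text
t=25.6 pos [0.4753 0.1679 0.2001] yaw 174.65 open 0.0921 F [ 0.1 -0.4  0.9]
turn [-0.0005 -0.0016 -0.0128] shift [ 0.0936 -0.0116  0.6471] mm [ 28.1  -3.5 194.1]
```

Emit:
arm_command:
  motion:
    - [[0, 0, -0.012, 0.04, -0.01, 0.1, 1], [0, 0, -0.012, 0.08, -0.012, 0.22, 1], [0, 0, -0.012, 0.094, -0.012, 0.34, 1], [0, 0, -0.012, 0.094, -0.012, 0.46, 1], [0, 0, -0.012, 0.094, -0.012, 0.56, 1], [0, 0, -0.012, 0.094, -0.012, 0.62, 1], [0, 0, -0.012, 0.094, -0.012, 0.645, 1], [0, 0, -0.012, 0.094, -0.012, 0.645, 1]]

```text
time: 26.4
tool_pos: [0.4468, 0.1669, 0.007]
tool_rot: [-3.141, -0.002, 3.067]
contact_force: [0.8, 0.0, 0.5]
opening: 0.0919
```

Emit:
arm_command:
  motion:
    - [[0, 0, 0, 0, 0, 0, 1], [0, 0, 0, 0, 0, 0, 0.3], [0, 0, 0, 0, 0, 0, 0.2], [0, 0, 0, 0, 0, 0, 0], [0, 0, 0, 0, 0, 0, -0.2], [0, 0, 0, 0, 0, 0, -0.2], [0, 0, 0, 0, 0, 0, -0.2]]

```text
time: 27.1
tool_pos: [0.4476, 0.1671, 0.0081]
tool_rot: [-3.142, 0.0, 3.068]
contact_force: [-0.5, 0.3, 2.7]
opening: 0.0553
```

Emit:
arm_command:
  motion:
    - [[0, 0, 0, 0, 0, -0.02, -0.2], [0, 0, 0, 0, 0, -0.06, -0.2], [0, 0, 0, 0, 0, -0.14, -0.2], [0, 0, 0, 0, 0, -0.24, -0.2], [0, 0, 0, 0, 0, -0.34, -0.2], [0, 0, 0, 0, 0, -0.4, -0.2], [0, 0, 0, 0, 0, -0.4, -0.2]]

```text
time: 27.8
tool_pos: [0.4492, 0.1675, 0.1311]
tool_rot: [3.14, 0.006, 3.068]
contact_force: [-0.5, -0.9, -0.2]
opening: 0.0556
```

```bash
python3 - <<'E'
from h import *
go(.562,-.074,.125,194.5)
c=cam('wrist'); save(c,'w16.png'); np.savez('pics/w16.npz',**c)
E
```

```text
t=27.8 pos [0.4492 0.1675 0.1311] yaw 175.80 open 0.0556 F [-0.5 -0.9 -0.2]
turn [ 0.0004  0.004  -0.2077] shift [-0.4338 -0.7753  0.0219] mm [-130.2 -232.6    6.6]
```

View pics/w16.png

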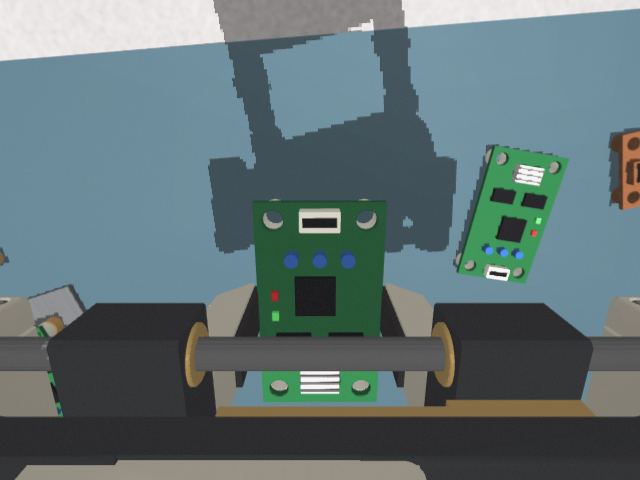

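Emit:
arm_command:
  motion:
    - [[0, 0, 0.07, -0.05, -0.09, 0, -0.2], [0, 0, 0.14, -0.1, -0.18, 0, -0.2], [0, 0, 0.21, -0.15, -0.27, 0, -0.2], [0, 0, 0.28, -0.2, -0.36, 0, -0.2], [0, 0, 0.35, -0.26, -0.46, 0, -0.2], [0, 0, 0.42, -0.32, -0.57, 0, -0.2], [0, 0, 0.49, -0.38, -0.68, 0, -0.2], [0, 0, 0.56, -0.434, -0.775, 0, -0.2]]

```text
time: 28.65
tool_pos: [0.56, -0.076, 0.1264]
tool_rot: [-3.14, -0.002, 2.183]
contact_force: [-1.5, -0.0, 0.2]
opening: 0.0557
```

Emit:
arm_command:
  motion:
    - [[0, 0, 0.07, 0, 0, 0, -0.2], [0, 0, 0.14, 0, 0, 0, -0.2], [0, 0, 0.21, 0, 0, 0, -0.2], [0, 0, 0.28, 0, 0, 0, -0.2], [0, 0, 0.35, 0, 0, 0, -0.2], [0, 0, 0.42, 0, 0, 0, -0.2], [0, 0, 0.49, 0, 0, 0, -0.2], [0, 0, 0.56, 0, 0, 0, -0.2]]

```text
time: 29.45
tool_pos: [0.5594, -0.0741, 0.1263]
tool_rot: [-3.139, 0.0, 1.304]
contact_force: [0.5, -0.8, -1.2]
opening: 0.0553
```

```bash
python3 - <<'E'
from h import *
go(.5625,-.0745,.125,14.5)
E
```

```text
t=29.4 pos [ 0.5594 -0.0741  0.1263] yaw 74.74 open 0.0553 F [ 0.5 -0.8 -1.2]
turn [-0.0017  0.0011  0.6693] shift [0.0013 0.0103 0.0043] mm [0.4 3.1 1.3]
```

Emit:
arm_command:
  motion:
    - [[0, 0, 0.08, 0, 0, 0, -0.2], [0, 0, 0.17, 0, 0, 0, -0.2], [0, 0, 0.26, 0, 0, 0, -0.2], [0, 0, 0.35, 0.001, 0.01, 0, -0.2], [0, 0, 0.44, 0.001, 0.01, 0, -0.2], [0, 0, 0.53, 0.001, 0.01, 0, -0.2], [0, 0, 0.62, 0.001, 0.01, 0, -0.2], [0, 0, 0.66, 0.001, 0.01, 0, -0.2]]

```text
time: 30.25
tool_pos: [0.5624, -0.0746, 0.1263]
tool_rot: [-3.14, 0.003, 0.267]
contact_force: [-0.7, 0.8, -1.3]
opening: 0.055
```

Emit:
arm_command:
  motion:
    - [[0, 0, 0, 0, 0, 0, -0.2], [0, 0, 0, 0, 0, 0, -0.2], [0, 0, 0, 0, 0, 0, -0.2]]

```text
time: 30.55
tool_pos: [0.563, -0.0747, 0.1274]
tool_rot: [-3.141, 0.001, 0.274]
contact_force: [0.5, -0.1, -1.2]
opening: 0.0551
```

```bash
python3 - <<'E'
from h import *
go(.5625,-.0745,.07,14.5)
c=cam('wrist'); save(c,'w17.png'); np.savez('pics/w17.npz',**c)
im=c['image'][:,:,::-1]; cv2.imwrite('pics/w17z.png',cv2.resize(im[130:250,240:400],None,fx=5,fy=5,interpolation=cv2.INTER_CUBIC))
E
```

```text
t=30.6 pos [ 0.563  -0.0747  0.1274] yaw 15.68 open 0.0551 F [ 0.5 -0.1 -1.2]
turn [-0.0003  0.0006  0.0131] shift [-0.0013 -0.0011  0.1913] mm [-0.4 -0.3 57.4]
```

View pics/w17z.png

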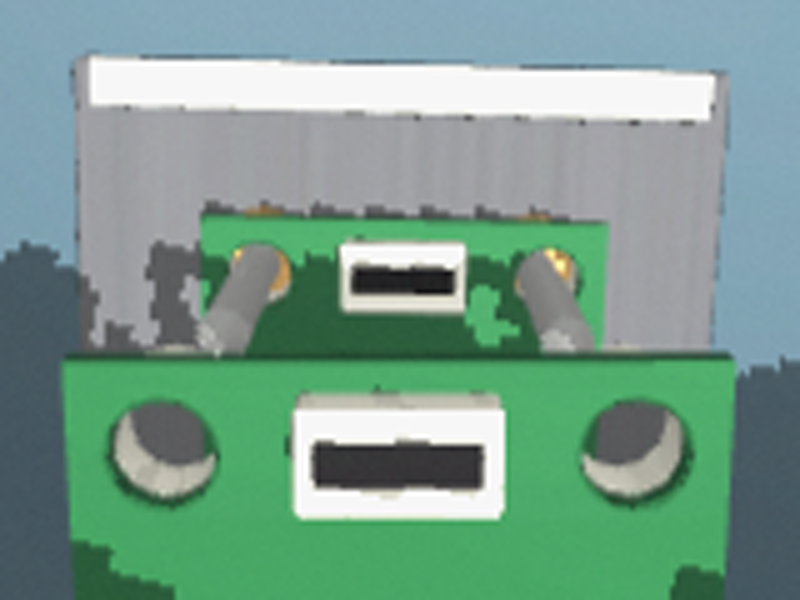

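View pics/w17.png

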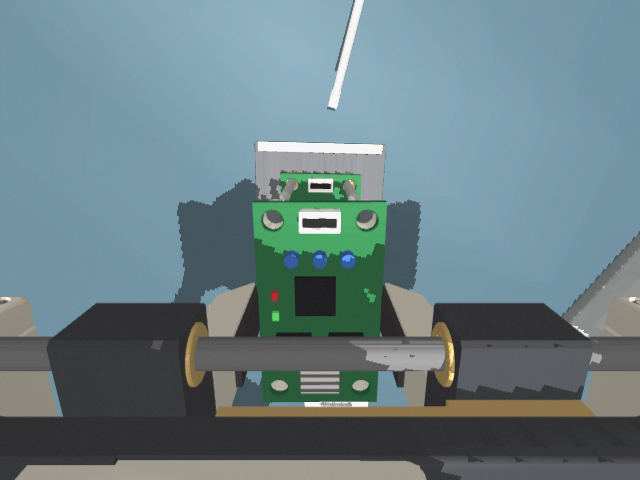

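```bash
python3 - <<'E'
from h import *
c=dict(np.load('pics/w17.npz'))
held(c,[(273,219.5),(366.5,219.5),(361,385.5),(280,385.5)],.006,pos=[.563,-.0747,.1274],yaw=15.68)
c=dict(np.load('pics/w11.npz'))
held(c,[(272.5,222),(367.5,222),(361,390),(279,390)],.008,pos=[.6025,.1676,.13],yaw=.57)
E
```

```text
xy [ 0.5638 -0.0746] yaw 15.90 res mm [0.4, 0.5, 0.8, -0.2, -0.5, -0.5, -0.8, 0.2]
offset along tool yaw x 0.8  left-y -0.1 mm, dyaw 0.22
xy [0.6025 0.1674] yaw 0.60 res mm [0.6, 0.3, 0.6, -0.3, -0.6, -0.4, -0.6, 0.4]
offset along tool yaw x 0.0  left-y -0.2 mm, dyaw 0.03
```

Emit:
arm_command:
  motion:
    - [[0, 0, 0.013, -0.004, 0, 0.03, -0.2], [0, 0, 0.013, -0.004, 0, 0.06, -0.2], [0, 0, 0.013, -0.004, 0, 0.09, -0.2], [0, 0, 0.013, -0.004, 0, 0.12, -0.2], [0, 0, 0.013, -0.004, 0, 0.15, -0.2], [0, 0, 0.013, -0.004, 0, 0.18, -0.2], [0, 0, 0.013, -0.004, 0, 0.18, -0.2]]

```text
time: 31.3
tool_pos: [0.5613, -0.0749, 0.0724]
tool_rot: [-3.14, 0.002, 0.252]
contact_force: [-0.3, 0.7, -1.2]
opening: 0.0553
```

```bash
python3 - <<'E'
from h import *
go(.5617,-.0747,.038,14.5)
c=cam('wrist'); save(c,'w18.png')
im=c['image'][:,:,::-1]; cv2.imwrite('pics/w18z.png',cv2.resize(im[130:250,240:400],None,fx=5,fy=5,interpolation=cv2.INTER_CUBIC))
E
```

```text
t=31.3 pos [ 0.5613 -0.0749  0.0724] yaw 14.43 open 0.0553 F [-0.3  0.7 -1.2]
turn [-0.0008  0.0015 -0.0008] shift [ 1.800e-03 -1.000e-04  1.146e-01] mm [ 0.5 -0.  34.4]
```

View pics/w18z.png

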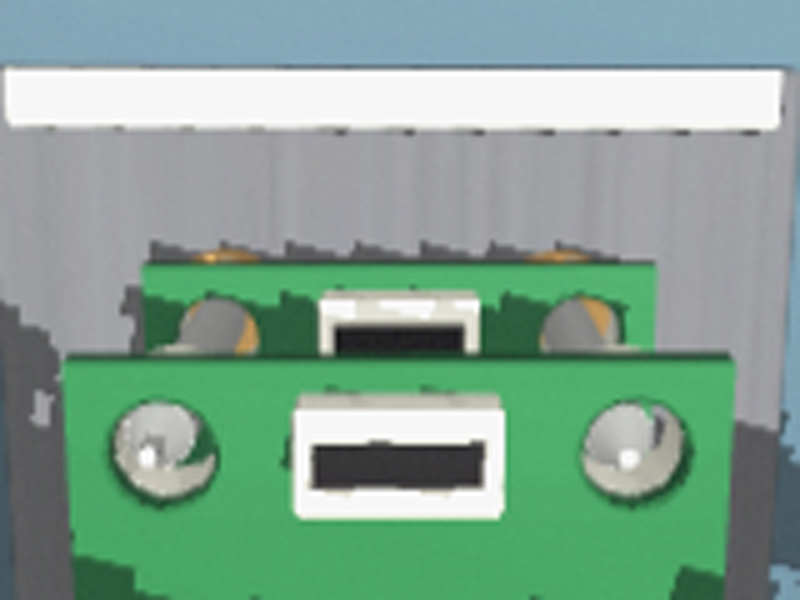

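Posts are in all the visible holes with no force, so I continue down.

Emit:
arm_command:
  motion:
    - [[0, 0, 0, 0.001, 0, 0.03, -0.2], [0, 0, 0, 0.001, 0, 0.055, -0.2], [0, 0, 0, 0.001, 0, 0.08, -0.2], [0, 0, 0, 0.001, 0, 0.1, -0.2], [0, 0, 0, 0.001, 0, 0.115, -0.2], [0, 0, 0, 0.001, 0, 0.12, -0.2], [0, 0, 0, 0.001, 0, 0.12, -0.2]]

```text
time: 32.05
tool_pos: [0.5622, -0.075, 0.0377]
tool_rot: [-3.141, 0.001, 0.252]
contact_force: [-2.1, 1.0, -1.1]
opening: 0.0554
```

Emit:
arm_command:
  motion:
    - [[0, 0, 0, 0, 0, 0.003, -0.2], [0, 0, 0, 0, 0, 0.005, -0.2], [0, 0, 0, 0, 0, 0.005, -0.2], [0, 0, 0, 0, 0, 0.005, 0.2], [0, 0, 0, 0, 0, 0.005, 0.6], [0, 0, 0, 0, 0, 0.005, 1], [0, 0, 0, 0, 0, 0.005, 1]]

```text
time: 32.75
tool_pos: [0.563, -0.0755, 0.0367]
tool_rot: [3.141, -0.001, 0.252]
contact_force: [1.0, 0.6, 0.2]
opening: 0.0749
```

Emit:
arm_command:
  motion:
    - [[0, 0, 0, 0, 0, -0.05, 1], [0, 0, 0, 0, 0, -0.15, 1], [0, 0, 0, 0, 0, -0.3, 1], [0, 0, 0, 0, 0, -0.45, 1], [0, 0, 0, 0, 0, -0.54, 1], [0, 0, 0, 0, 0, -0.54, 1], [0, 0, 0, 0, 0, -0.54, 1]]

```text
time: 33.45
tool_pos: [0.5625, -0.0752, 0.1987]
tool_rot: [3.141, -0.001, 0.252]
contact_force: [-0.4, -0.3, -1.1]
opening: 0.092
```

```bash
python3 - <<'E'
from h import *
go(.43,.31,.2,-13)
c=cam('wrist'); save(c,'w19.png'); np.savez('pics/w19.npz',**c)
c=cam('scene'); save(c,'s19.png')
E
```

```text
t=33.5 pos [ 0.5625 -0.0752  0.1987] yaw 14.42 open 0.0920 F [-0.4 -0.3 -1.1]
turn [ 0.0004 -0.0007  0.3047] shift [-0.108  -1.3536 -0.0056] mm [ -32.4 -406.1   -1.7]
```

View pics/w19.png

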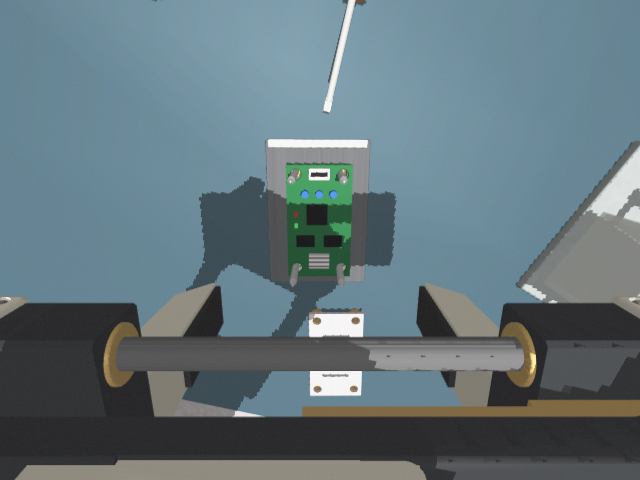

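View pics/s19.png

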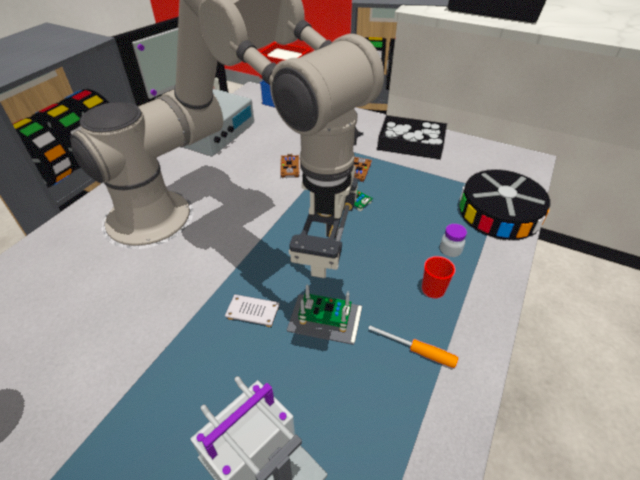

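Emit:
arm_command:
  motion:
    - [[0, 0, 0.02, -0.01, -0.11, 0, 1], [0, 0, 0.04, -0.02, -0.22, 0, 1], [0, 0, 0.06, -0.03, -0.34, 0, 1], [0, 0, 0.09, -0.04, -0.46, 0, 1], [0, 0, 0.12, -0.05, -0.58, 0, 1], [0, 0, 0.16, -0.06, -0.7, 0, 1], [0, 0, 0.2, -0.07, -0.82, 0, 1], [0, 0, 0.24, -0.08, -0.94, 0, 1]]

```text
time: 34.35
tool_pos: [0.4676, 0.1931, 0.1969]
tool_rot: [3.14, 0.003, -0.128]
contact_force: [0.4, 0.5, 0.4]
opening: 0.0918
```

```bash
python3 - <<'E'
from h import *
go(.425,.32,.2,-13)
for u,v in [(328,225),(300,260),(300,220),(345,330)]: print(p(dict(np.load('pics/w19.npz')),u,v).round(4))
E
```

```text
t=34.4 pos [0.4676 0.1931 0.1969] yaw -7.33 open 0.0918 F [0.4 0.5 0.4]
turn [0.0009 0.0017 0.063 ] shift [-0.1949 -0.4013 -0.0104] mm [ -58.5 -120.4   -3.1]
[ 0.5615 -0.0831  0.0414]
[ 0.5237 -0.067   0.0414]
[ 0.5598 -0.0583  0.0415]
[ 0.4497 -0.1316  0.0132]
```

Emit:
arm_command:
  motion:
    - [[0, 0, 0.02, -0.05, -0.1, 0, 1], [0, 0, 0.04, -0.1, -0.2, 0, 1], [0, 0, 0.06, -0.15, -0.3, 0, 1], [0, 0, 0.063, -0.19, -0.39, 0, 1], [0, 0, 0.063, -0.195, -0.4, 0, 1], [0, 0, 0.063, -0.195, -0.4, 0, 1], [0, 0, 0.063, -0.195, -0.4, 0, 1]]

```text
time: 35.05
tool_pos: [0.4259, 0.3175, 0.1976]
tool_rot: [3.14, 0.001, -0.224]
contact_force: [-0.6, -0.1, -0.3]
opening: 0.0915
```

```bash
python3 - <<'E'
from h import *
go(.448,.316,.006,-13)
c=cam('wrist'); save(c,'w20.png'); np.savez('pics/w20.npz',**c)
E
```

```text
t=35.0 pos [0.4259 0.3175 0.1976] yaw -12.86 open 0.0915 F [-0.6 -0.1 -0.3]
turn [0.001  0.0007 0.0016] shift [ 0.0736 -0.0126  0.6386] mm [ 22.1  -3.8 191.6]
```

View pics/w20.png

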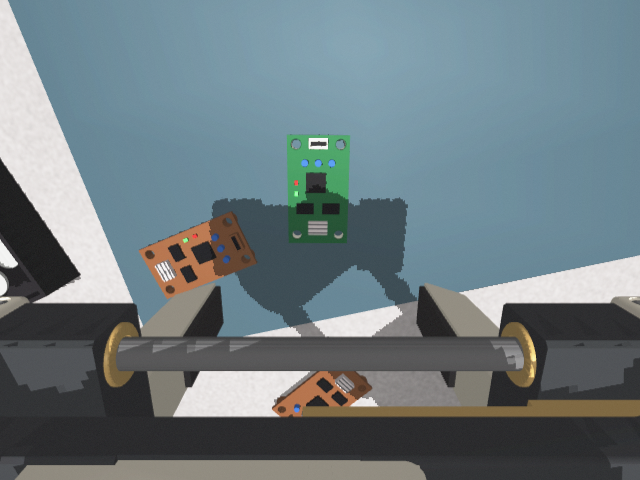

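```bash
python3 - <<'E'
from h import *
c=dict(np.load('pics/w20.npz'));g=[.448,.316,-.22]
x=fitrigid(c,[(296,144,.014,.042,.02),(340,144,.014,.042,-.02),(338,235,.014,-.042,-.02),(297,235,.014,-.042,.02)],1,0,0,g)
fitrigid(c,[(288,135,.014,.05,.028),(350,135,.014,.05,-.028),(347,243,.014,-.05,-.028),(290,242,.014,-.05,.028)],1,0,0,g)
go(x[0]+.0005,x[1],.006,np.degrees(x[2]))
E
```

```text
xy [0.4476 0.3139] yaw -13.19 res mm [0.1, 0.5, -0.3, -0.4, -0.1, -0.5, 0.3, 0.3]
xy [0.4475 0.313 ] yaw -13.21 res mm [0.6, 0.5, -0.0, -0.7, -0.1, -0.6, -0.5, 0.8]
t=35.1 pos [0.4261 0.3173 0.1979] yaw -12.90 open 0.0919 F [ 0.6 -0.9  0.2]
turn [0.0008 0.0004 0.0032] shift [ 0.0743 -0.006   0.6396] mm [ 22.3  -1.8 191.9]
```

Emit:
arm_command:
  motion:
    - [[0, 0, 0.003, 0.04, -0.005, 0.1, 0.7], [0, 0, 0.003, 0.074, -0.005, 0.22, 0.7], [0, 0, 0.003, 0.074, -0.005, 0.34, 0.7], [0, 0, 0.003, 0.074, -0.005, 0.46, 0.7], [0, 0, 0.003, 0.074, -0.005, 0.56, 0.7], [0, 0, 0.003, 0.074, -0.005, 0.62, 0.7], [0, 0, 0.003, 0.074, -0.005, 0.642, 0.7], [0, 0, 0.003, 0.074, -0.005, 0.642, 0.7]]

```text
time: 35.9
tool_pos: [0.448, 0.314, 0.0053]
tool_rot: [3.14, 0.001, -0.23]
contact_force: [-0.2, -0.1, -0.0]
opening: 0.0781
```

Emit:
arm_command:
  motion:
    - [[0, 0, 0, 0, 0, 0, 0.5], [0, 0, 0, 0, 0, 0, 0.3], [0, 0, 0, 0, 0, 0, 0.2], [0, 0, 0, 0, 0, 0, 0], [0, 0, 0, 0, 0, 0, -0.2], [0, 0, 0, 0, 0, 0, -0.2], [0, 0, 0, 0, 0, 0, -0.2]]

```text
time: 36.6
tool_pos: [0.4484, 0.3152, 0.0067]
tool_rot: [-3.141, -0.001, -0.229]
contact_force: [-0.8, -2.3, 6.6]
opening: 0.0553
```

Emit:
arm_command:
  motion:
    - [[0, 0, 0, 0, 0, -0.02, -0.2], [0, 0, 0, 0, 0, -0.06, -0.2], [0, 0, 0, 0, 0, -0.14, -0.2], [0, 0, 0, 0, 0, -0.24, -0.2], [0, 0, 0, 0, 0, -0.34, -0.2], [0, 0, 0, 0, 0, -0.4, -0.2], [0, 0, 0, 0, 0, -0.4, -0.2], [0, 0, 0, 0, 0, -0.4, -0.2]]

```text
time: 37.4
tool_pos: [0.4477, 0.3149, 0.1259]
tool_rot: [-3.141, -0.0, -0.229]
contact_force: [0.2, -0.6, -1.4]
opening: 0.0554
```

```bash
python3 - <<'E'
from h import *
go(.5622,-.0748,.13,14.5)
c=cam('wrist'); save(c,'w21.png'); np.savez('pics/w21.npz',**c)
E
```

```text
t=37.4 pos [0.4477 0.3149 0.1259] yaw -13.11 open 0.0554 F [ 0.2 -0.6 -1.4]
turn [-0.000e+00 -2.000e-04 -3.068e-01] shift [ 0.6665  1.1786 -0.0137] mm [200.  353.6  -4.1]
```

View pics/w21.png

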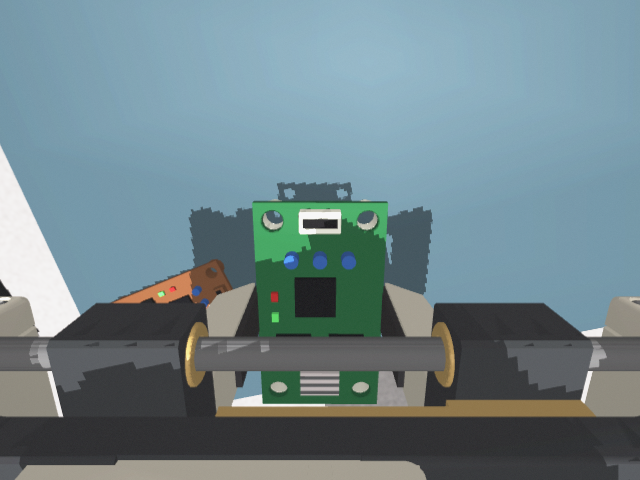

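Emit:
arm_command:
  motion:
    - [[0, 0, -0.02, 0.05, 0.09, 0, -0.2], [0, 0, -0.05, 0.1, 0.18, 0, -0.2], [0, 0, -0.08, 0.16, 0.28, 0, -0.2], [0, 0, -0.11, 0.22, 0.39, 0, -0.2], [0, 0, -0.14, 0.28, 0.5, 0, -0.2], [0, 0, -0.17, 0.34, 0.61, 0, -0.2], [0, 0, -0.2, 0.4, 0.72, 0, -0.2], [0, 0, -0.23, 0.46, 0.82, 0, -0.2]]

```text
time: 38.25
tool_pos: [0.5257, 0.0424, 0.1243]
tool_rot: [-3.141, 0.003, 0.134]
contact_force: [-0.3, 0.2, -1.1]
opening: 0.0553
```

```bash
python3 - <<'E'
from h import *
go(.5622,-.0748,.127,14.5)
E
```

```text
t=38.2 pos [0.5257 0.0424 0.1243] yaw 7.68 open 0.0553 F [-0.3  0.2 -1.1]
turn [-0.0004  0.002  -0.0758] shift [ 0.0682  0.4035 -0.0093] mm [ 20.5 121.1  -2.8]
```

Emit:
arm_command:
  motion:
    - [[0, 0, -0.02, 0.02, 0.1, -0.01, -0.2], [0, 0, -0.04, 0.035, 0.2, -0.01, -0.2], [0, 0, -0.06, 0.05, 0.3, -0.01, -0.2], [0, 0, -0.075, 0.065, 0.38, -0.01, -0.2], [0, 0, -0.075, 0.068, 0.4, -0.01, -0.2], [0, 0, -0.075, 0.068, 0.4, -0.01, -0.2], [0, 0, -0.075, 0.068, 0.4, -0.01, -0.2], [0, 0, -0.075, 0.068, 0.4, -0.01, -0.2]]

```text
time: 39.05
tool_pos: [0.5621, -0.0709, 0.1286]
tool_rot: [-3.141, 0.001, 0.251]
contact_force: [0.4, 0.6, -1.0]
opening: 0.0554
```

```bash
python3 - <<'E'
from h import *
go(.5622,-.0748,.075,14.5)
c=cam('wrist'); save(c,'w22.png'); np.savez('pics/w22.npz',**c)
s=robot.observe()
held(c,[(273,220),(367,220),(361,387.5),(280,387.5)],.007)
E
```

```text
t=39.0 pos [ 0.5621 -0.0709  0.1286] yaw 14.40 open 0.0554 F [ 0.4  0.6 -1. ]
turn [-0.0004  0.0005 -0.0011] shift [-0.0026  0.0129  0.1786] mm [-0.8  3.9 53.6]
xy [ 0.5628 -0.0709] yaw 14.56 res mm [0.3, 0.6, 0.7, -0.3, -0.3, -0.6, -0.7, 0.4]
offset along tool yaw x 0.6  left-y -0.1 mm, dyaw 0.15
```

View pics/w22.png

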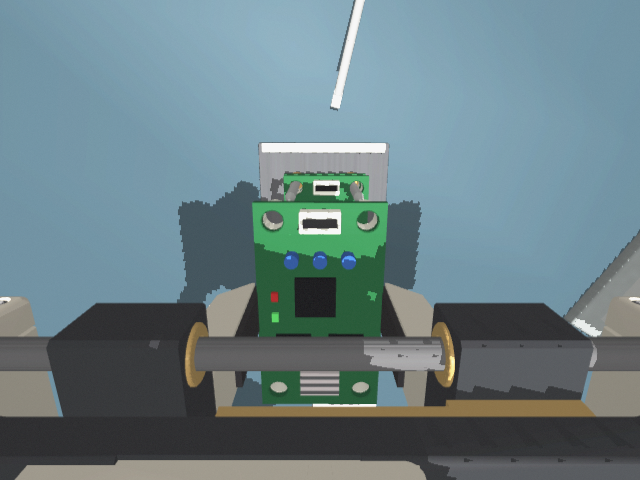

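Emit:
arm_command:
  motion:
    - [[0, 0, 0, -0.004, 0.013, 0.01, -0.2], [0, 0, 0, -0.004, 0.013, 0.04, -0.2], [0, 0, 0, -0.004, 0.013, 0.07, -0.2], [0, 0, 0, -0.004, 0.013, 0.1, -0.2], [0, 0, 0, -0.004, 0.013, 0.13, -0.2], [0, 0, 0, -0.004, 0.013, 0.16, -0.2], [0, 0, 0, -0.004, 0.013, 0.18, -0.2], [0, 0, 0, -0.004, 0.013, 0.18, -0.2]]

```text
time: 39.9
tool_pos: [0.5615, -0.0754, 0.0736]
tool_rot: [-3.14, 0.002, 0.25]
contact_force: [-1.5, 5.2, -3.7]
opening: 0.0553
```

```bash
python3 - <<'E'
from h import *
go(.5618,-.0748,.052,14.5)
c=cam('wrist'); save(c,'w23.png')
im=c['image'][:,:,::-1]; cv2.imwrite('pics/w23z.png',cv2.resize(im[130:250,240:400],None,fx=4,fy=4,interpolation=cv2.INTER_CUBIC))
E
```

```text
t=39.9 pos [ 0.5615 -0.0754  0.0736] yaw 14.34 open 0.0553 F [-1.5  5.2 -3.7]
turn [-0.0013  0.0012 -0.0018] shift [ 0.0015 -0.0016  0.072 ] mm [ 0.4 -0.5 21.6]
```

View pics/w23z.png

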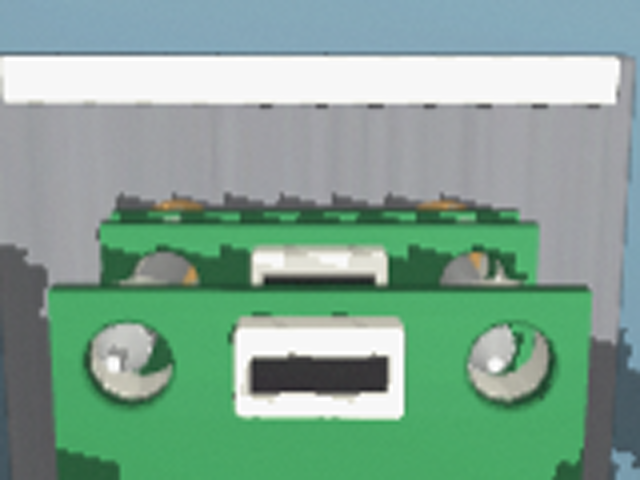

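Emit:
arm_command:
  motion:
    - [[0, 0, 0, 0.001, -0.003, 0, -0.2], [0, 0, 0, 0.001, -0.005, 0, -0.2], [0, 0, 0, 0.001, -0.005, 0, -0.2], [0, 0, 0, 0.001, -0.005, 0, -0.2]]

```text
time: 40.35
tool_pos: [0.5626, -0.075, 0.0753]
tool_rot: [3.141, -0.001, 0.25]
contact_force: [-1.6, 0.9, -2.0]
opening: 0.0555
```

```bash
python3 - <<'E'
from h import *
go(.5618,-.0742,.052,14.5)
c=cam('wrist'); save(c,'w24.png')
im=c['image'][:,:,::-1]; cv2.imwrite('pics/w24z.png',cv2.resize(im[130:250,240:400],None,fx=4,fy=4,interpolation=cv2.INTER_CUBIC))
E
```

```text
t=40.4 pos [ 0.5626 -0.075   0.0753] yaw 14.34 open 0.0555 F [-1.6  0.9 -2. ]
turn [ 0.0005 -0.0005 -0.0018] shift [-0.0019 -0.0033  0.0776] mm [-0.6 -1.  23.3]
```

View pics/w24z.png

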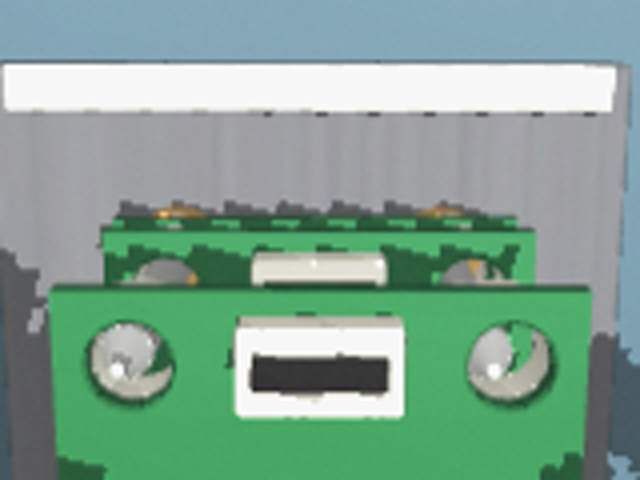

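Emit:
arm_command:
  motion:
    - [[0, 0, 0, -0.001, -0.003, 0.01, -0.2], [0, 0, 0, -0.001, -0.003, 0.025, -0.2], [0, 0, 0, -0.001, -0.003, 0.04, -0.2], [0, 0, 0, -0.001, -0.003, 0.055, -0.2], [0, 0, 0, -0.001, -0.003, 0.065, -0.2], [0, 0, 0, -0.001, -0.003, 0.065, -0.2]]

```text
time: 41.0
tool_pos: [0.5614, -0.0739, 0.0547]
tool_rot: [-3.141, 0.001, 0.25]
contact_force: [0.3, -0.4, -0.9]
opening: 0.0552
```

Emit:
arm_command:
  motion:
    - [[0, 0, 0, 0, 0, 0.008, -0.2], [0, 0, 0, 0, 0, 0.015, -0.2], [0, 0, 0, 0, 0, 0.015, -0.2], [0, 0, 0, 0, 0, 0.015, -0.2]]

```text
time: 41.4
tool_pos: [0.5618, -0.0739, 0.0509]
tool_rot: [3.141, -0.0, 0.25]
contact_force: [-0.2, -0.0, -0.6]
opening: 0.0556
```

Emit:
arm_command:
  motion:
    - [[0, 0, 0, 0, 0, 0, 0.1], [0, 0, 0, 0, 0, 0, 0.4], [0, 0, 0, 0, 0, 0, 1], [0, 0, 0, 0, 0, 0, 1], [0, 0, 0, 0, 0, -0.05, 1], [0, 0, 0, 0, 0, -0.15, 1], [0, 0, 0, 0, 0, -0.3, 1], [0, 0, 0, 0, 0, -0.4, 1]]

```text
time: 42.2
tool_pos: [0.5624, -0.0741, 0.1737]
tool_rot: [3.14, -0.002, 0.25]
contact_force: [0.2, -0.1, -0.4]
opening: 0.0917
```

```bash
python3 - <<'E'
from h import *
go(.41,-.13,.19,14.5)
c=cam('wrist'); save(c,'w25.png'); np.savez('pics/w25.npz',**c)
c=cam('scene'); im=c['image'][:,:,::-1]; cv2.imwrite('pics/s25.png',cv2.resize(im[230:360,200:400],None,fx=4,fy=4,interpolation=cv2.INTER_CUBIC))
E
```

```text
t=42.2 pos [ 0.5624 -0.0741  0.1737] yaw 14.34 open 0.0917 F [ 0.2 -0.1 -0.4]
turn [ 0.0009 -0.0015 -0.0018] shift [-0.5383  0.0549 -0.0555] mm [-161.5   16.5  -16.7]
```

View pics/w25.png

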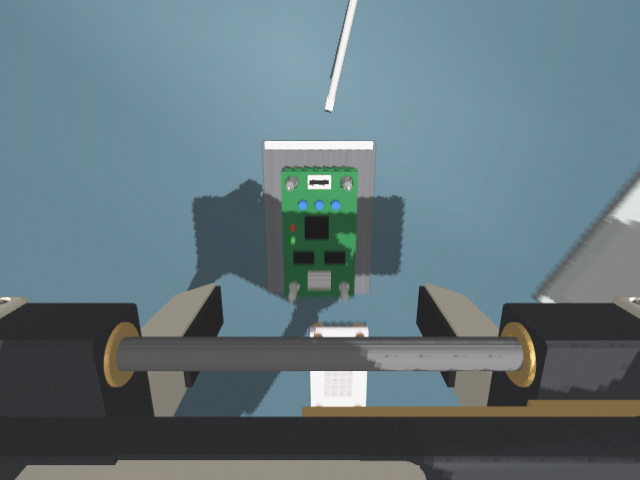

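View pics/s25.png

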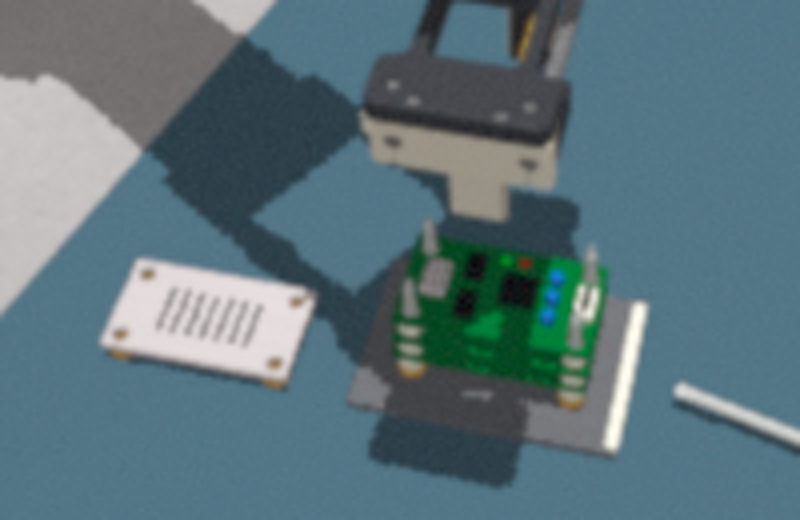

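Emit:
arm_command:
  motion:
    - [[0, 0, 0, -0.08, 0.01, -0.02, 1], [0, 0, 0, -0.18, 0.02, -0.04, 1], [0, 0, 0, -0.28, 0.03, -0.055, 1], [0, 0, 0, -0.38, 0.04, -0.055, 1], [0, 0, 0, -0.48, 0.05, -0.055, 1], [0, 0, 0, -0.56, 0.055, -0.055, 1], [0, 0, 0, -0.6, 0.055, -0.055, 1], [0, 0, 0, -0.6, 0.055, -0.055, 1]]

```text
time: 43.1
tool_pos: [0.3905, -0.1346, 0.1872]
tool_rot: [-3.141, 0.0, 0.249]
contact_force: [0.1, -0.6, 0.0]
opening: 0.092
```

Emit:
arm_command:
  motion:
    - [[0, 0, 0, 0, 0, 0, 1], [0, 0, 0, 0, 0, 0, 1]]

```text
time: 43.3
tool_pos: [0.3924, -0.1344, 0.1873]
tool_rot: [3.141, -0.0, 0.251]
contact_force: [-0.8, 0.3, 0.6]
opening: 0.0917
```

```bash
python3 - <<'E'
from h import *
go(.418,-.13,.006,14.5)
d=dict(np.load('pics/w25.npz'))
for u,v in [(330,250),(300,240),(330,272)]: print(p(d,u,v).round(4))
c=cam('wrist'); save(c,'w26.png'); np.savez('pics/w26.npz',**c)
E
```

```text
t=43.3 pos [ 0.3924 -0.1344  0.1873] yaw 14.37 open 0.0917 F [-0.8  0.3  0.6]
turn [ 0.0001 -0.0003 -0.0014] shift [0.086  0.007  0.6045] mm [ 25.8   2.1 181.3]
[ 0.5527 -0.0849  0.0574]
[ 0.5543 -0.0605  0.0557]
[ 0.5356 -0.0894  0.0591]
```

View pics/w26.png

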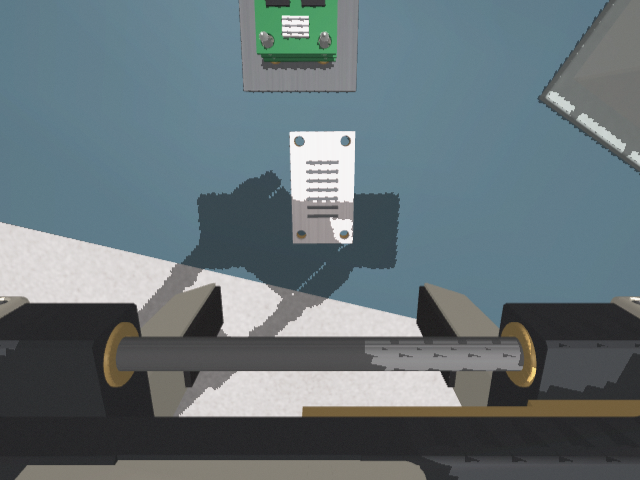

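```bash
python3 - <<'E'
from h import *
c=dict(np.load('pics/w26.npz'));g=[.418,-.13,.25]
x=fitrigid(c,[(299,141,.014,.042,.02),(345,141,.014,.042,-.02),(344,235,.014,-.042,-.02),(301,235,.014,-.042,.02)],1,0,0,g)
fitrigid(c,[(290,131,.014,.05,.028),(354,132,.014,.05,-.028),(353,244,.014,-.05,-.028),(292,243,.014,-.05,.028)],1,0,0,g)
go(x[0]+.0005,x[1],.006,np.degrees(x[2]))
E
```

```text
xy [ 0.4174 -0.1303] yaw 14.72 res mm [-0.2, 0.1, 0.1, -0.3, 0.2, 0.0, -0.1, 0.1]
xy [ 0.4172 -0.1304] yaw 14.44 res mm [-0.7, 0.3, 0.6, -0.8, 0.4, 0.9, -0.3, -0.3]
t=43.4 pos [ 0.3923 -0.1343  0.1873] yaw 14.38 open 0.0915 F [-0.1 -0.5  0.5]
turn [ 0.     -0.0001 -0.0038] shift [0.0859 0.0082 0.6043] mm [ 25.8   2.5 181.3]
```

Emit:
arm_command:
  motion:
    - [[0, 0, -0.002, 0.04, 0.008, 0.1, 1], [0, 0, -0.002, 0.086, 0.008, 0.2, 1], [0, 0, -0.002, 0.086, 0.008, 0.3, 1], [0, 0, -0.002, 0.086, 0.008, 0.42, 1], [0, 0, -0.002, 0.086, 0.008, 0.52, 1], [0, 0, -0.002, 0.086, 0.008, 0.58, 1], [0, 0, -0.002, 0.086, 0.008, 0.606, 0.8], [0, 0, -0.002, 0.086, 0.008, 0.606, 0.6]]

```text
time: 44.15
tool_pos: [0.417, -0.1301, 0.0048]
tool_rot: [-3.14, 0.001, 0.254]
contact_force: [0.1, -0.2, 0.6]
opening: 0.0805
```

Emit:
arm_command:
  motion:
    - [[0, 0, 0, 0, 0, 0, 0.5], [0, 0, 0, 0, 0, 0, 0.3], [0, 0, 0, 0, 0, 0, 0.2], [0, 0, 0, 0, 0, 0, 0], [0, 0, 0, 0, 0, 0, -0.2], [0, 0, 0, 0, 0, 0, -0.2], [0, 0, 0, 0, 0, 0, -0.2]]

```text
time: 44.85
tool_pos: [0.4176, -0.1307, 0.0063]
tool_rot: [3.14, -0.001, 0.253]
contact_force: [-0.0, -0.1, 7.0]
opening: 0.0556
```

Emit:
arm_command:
  motion:
    - [[0, 0, 0, 0, 0, -0.02, -0.2], [0, 0, 0, 0, 0, -0.06, -0.2], [0, 0, 0, 0, 0, -0.14, -0.2], [0, 0, 0, 0, 0, -0.24, -0.2], [0, 0, 0, 0, 0, -0.34, -0.2], [0, 0, 0, 0, 0, -0.42, -0.2], [0, 0, 0, 0, 0, -0.42, -0.2], [0, 0, 0, 0, 0, -0.42, -0.2]]

```text
time: 45.65
tool_pos: [0.4168, -0.1303, 0.1317]
tool_rot: [3.141, -0.0, 0.253]
contact_force: [-0.4, 0.4, -0.8]
opening: 0.0557
```

```bash
python3 - <<'E'
from h import *
go(.562,-.0738,.135,14.5)
E
```

```text
t=45.6 pos [ 0.4168 -0.1303  0.1317] yaw 14.52 open 0.0557 F [-0.4  0.4 -0.8]
turn [ 0.0003 -0.0002  0.0002] shift [ 0.5158 -0.0611 -0.011 ] mm [154.7 -18.3  -3.3]
```

Emit:
arm_command:
  motion:
    - [[0, 0, 0, 0.08, -0.01, -0.01, -0.2], [0, 0, 0, 0.18, -0.02, -0.01, -0.2], [0, 0, 0, 0.28, -0.03, -0.01, -0.2], [0, 0, 0, 0.38, -0.045, -0.01, -0.2], [0, 0, 0, 0.47, -0.055, -0.01, -0.2], [0, 0, 0, 0.515, -0.061, -0.01, -0.2], [0, 0, 0, 0.515, -0.061, -0.01, -0.2], [0, 0, 0, 0.515, -0.061, -0.01, -0.2]]

```text
time: 46.45
tool_pos: [0.5607, -0.0737, 0.1329]
tool_rot: [-3.14, 0.003, 0.254]
contact_force: [-0.9, -0.6, -1.5]
opening: 0.0554
```

Emit:
arm_command:
  motion:
    - [[0, 0, 0, 0, 0, 0, -0.2], [0, 0, 0, 0, 0, 0, -0.2]]

```text
time: 46.65
tool_pos: [0.5612, -0.0743, 0.1344]
tool_rot: [-3.141, 0.001, 0.253]
contact_force: [-0.4, -0.0, -0.9]
opening: 0.0552
```

```bash
python3 - <<'E'
from h import *
go(.562,-.0738,.075,14.5)
c=cam('wrist'); save(c,'w27.png'); np.savez('pics/w27.npz',**c)
E
```

```text
t=46.6 pos [ 0.5612 -0.0743  0.1344] yaw 14.48 open 0.0552 F [-0.4 -0.  -0.9]
turn [-0.0002  0.0005 -0.0003] shift [ 0.0031 -0.001   0.198 ] mm [ 0.9 -0.3 59.4]
```

View pics/w27.png

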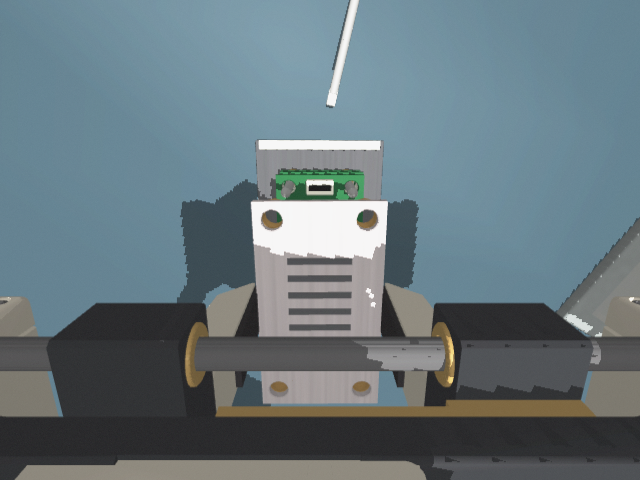

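Emit:
arm_command:
  motion:
    - [[0, 0, 0, 0.001, -0.001, 0.03, -0.2], [0, 0, 0, 0.001, -0.001, 0.06, -0.2], [0, 0, 0, 0.001, -0.001, 0.09, -0.2], [0, 0, 0, 0.001, -0.001, 0.12, -0.2], [0, 0, 0, 0.001, -0.001, 0.15, -0.2], [0, 0, 0, 0.001, -0.001, 0.175, -0.2], [0, 0, 0, 0.001, -0.001, 0.2, -0.2], [0, 0, 0, 0.001, -0.001, 0.2, -0.2]]

```text
time: 47.5
tool_pos: [0.5616, -0.0735, 0.0734]
tool_rot: [-3.141, 0.002, 0.253]
contact_force: [-0.5, -0.2, -0.6]
opening: 0.0554
```

```bash
python3 - <<'E'
from h import *
go(.562,-.0738,.0625,14.5)
c=cam('wrist'); save(c,'w28.png'); np.savez('pics/w28.npz',**c)
im=c['image'][:,:,::-1]; cv2.imwrite('pics/w28z.png',cv2.resize(im[130:250,240:400],None,fx=4,fy=4,interpolation=cv2.INTER_CUBIC))
E
```

```text
t=47.5 pos [ 0.5616 -0.0735  0.0734] yaw 14.52 open 0.0554 F [-0.5 -0.2 -0.6]
turn [-0.0006  0.0012  0.0002] shift [0.0012 0.0015 0.0362] mm [ 0.4  0.4 10.9]
```

View pics/w28z.png

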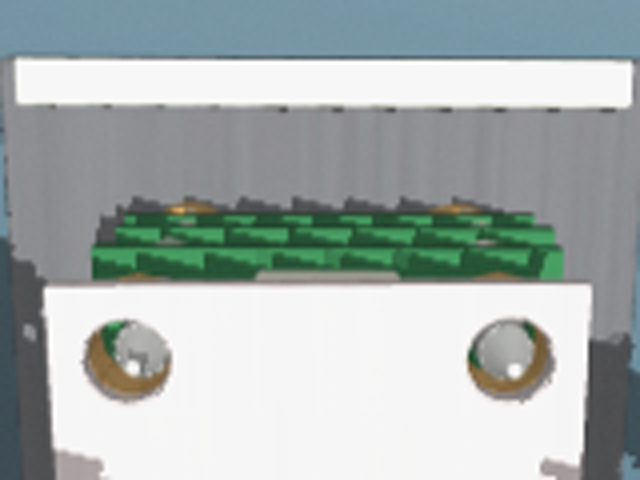

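Tips are centred in the holes, so I lower the last 10 mm and release.

Emit:
arm_command:
  motion:
    - [[0, 0, 0, 0.001, 0.001, 0.01, -0.2], [0, 0, 0, 0.001, 0.001, 0.02, -0.2], [0, 0, 0, 0.001, 0.001, 0.028, -0.2], [0, 0, 0, 0.001, 0.001, 0.033, -0.2], [0, 0, 0, 0.001, 0.001, 0.035, -0.2], [0, 0, 0, 0.001, 0.001, 0.035, -0.2]]

```text
time: 48.15
tool_pos: [0.5623, -0.0739, 0.0639]
tool_rot: [-3.141, 0.001, 0.253]
contact_force: [-3.6, -1.3, 0.1]
opening: 0.0552
```

Emit:
arm_command:
  motion:
    - [[0, 0, 0, 0, 0, 0, 0.1], [0, 0, 0, 0, 0, 0, 0.4], [0, 0, 0, 0, 0, 0, 1], [0, 0, 0, 0, 0, 0, 1], [0, 0, 0, 0, 0, -0.05, 1], [0, 0, 0, 0, 0, -0.15, 1], [0, 0, 0, 0, 0, -0.3, 1], [0, 0, 0, 0, 0, -0.4, 1]]

```text
time: 48.95
tool_pos: [0.5638, -0.0739, 0.1871]
tool_rot: [3.14, -0.004, 0.254]
contact_force: [1.1, -0.7, 0.1]
opening: 0.0912
```

Emit:
arm_command:
  motion:
    - [[0, 0, 0, -0.05, 0, 0, 1], [0, 0, 0, -0.1, 0, 0, 1], [0, 0, 0, -0.1, 0, 0, 1], [0, 0, 0, -0.1, 0, 0, 1]]

```text
time: 49.35
tool_pos: [0.5342, -0.0813, 0.1845]
tool_rot: [3.141, -0.001, 0.253]
contact_force: [0.3, -0.8, -0.1]
opening: 0.0917
```

```bash
python3 - <<'E'
from h import *
go(.562,-.0738,.0625,14.5)
c=cam('wrist'); save(c,'w29.png'); np.savez('pics/w29.npz',**c)
c=cam('scene'); save(c,'s29f.png'); im=c['image'][:,:,::-1]; cv2.imwrite('pics/s29.png',cv2.resize(im[230:480,180:400],None,fx=2.4,fy=2.4,interpolation=cv2.INTER_CUBIC))
E
```

```text
t=49.4 pos [ 0.5342 -0.0813  0.1845] yaw 14.50 open 0.0917 F [ 0.3 -0.8 -0.1]
turn [ 0.0003 -0.0009  0.    ] shift [ 0.0956 -0.0013  0.4066] mm [ 28.7  -0.4 122. ]
```

View pics/w29.png

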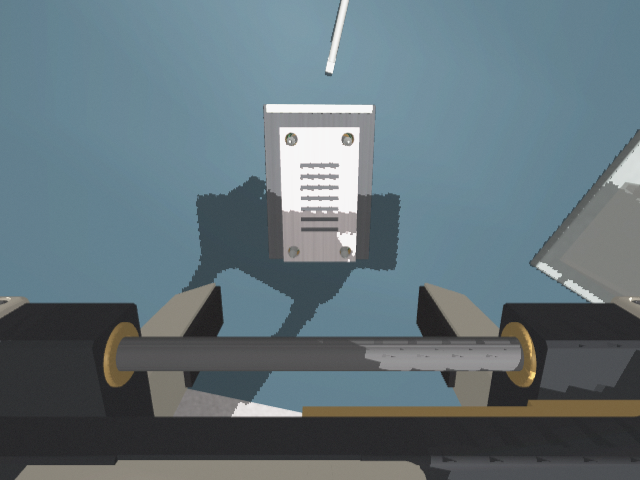

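View pics/s29.png

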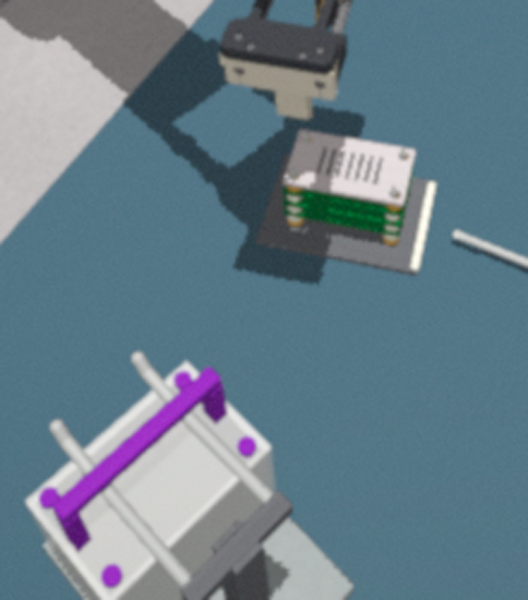

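```bash
python3 - <<'E'
from h import *
d=dict(np.load('pics/w29.npz'))
for u,v in [(290,170),(349,170),(290,240),(348,225),(320,133),(320,252)]: print(p(d,u,v).round(4))
P=[(280,127,.070,.05,.028),(359,127,.070,.05,-.028),(356,262,.070,-.05,-.028),(283,262,.070,-.05,.028)]
fitrigid(d,P,1,0,0,[.56,-.07,.25])
B=[(265,105,.006,.07,.048),(375,106,.006,.07,-.048)]
fitrigid(d,B,1,0,0,[.56,-.07,.25])
c=cam('top'); save(c,'t29.png'); c0=dict(np.load('pics/top0.npz'))
df=np.abs(c['image'].astype(int)-c0['image']).sum(2)
for n,(u,v) in dict(jar=(220,141),cup=(278,138),sd=(348,130)).items(): print(n,df[v-20:v+20,u-18:u+18].max())
for u,v in [(480,202),(500,205),(520,209)]: print(p(c,u,v).round(4))
E
```

```text
[ 0.5764 -0.0482  0.0693]
[ 0.5872 -0.0895  0.0699]
[ 0.5247 -0.0602  0.0691]
[ 0.5472 -0.1001  0.0688]
[ 0.6068 -0.0627  0.0697]
[ 0.5212 -0.0849  0.0695]
xy [ 0.562 -0.074] yaw 14.50 res mm [-0.3, 0.3, -0.2, -0.4, 0.1, 0.5, 0.4, -0.3]
xy [ 0.5597 -0.0744] yaw 14.01 res mm [-0.3, 1.2, 0.3, -1.2]
jar 9
cup 11
sd 9
[ 0.5786 -0.3353  0.1137]
[ 0.5717 -0.3783  0.1139]
[ 0.5597 -0.4137  0.1341]
```

View pics/t29.png

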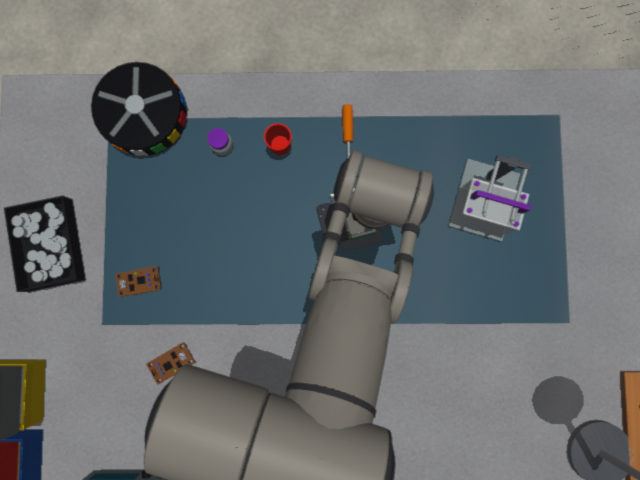

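Everything checks out: the shield is flat at 69–70 mm and centred, no green boards are left on the bench, and the bystanders are unchanged. I'm handing in.

```bash
python3 -c "
from h import *
print(robot.hand_in())"
```

```text
the job is handed in; nothing more can be done
None
```

The job is done and handed in at about 49 s of the 210 s allowed. The dust cover hangs on both prongs of the hook stand. All three green boards are stacked on the posts with their plug sockets at the white-stripe end, and the shield plate is back on top.

What the last checks showed:
- **Boards:** after seating, the plate tops read 27, 41 and 56 mm, against 28, 42 and 56 mm expected. None are left on the bench.
- **Third board:** it met about 5 N of sideways force on the posts. I shifted it about 2.5 mm sideways, and it then went down freely.
- **Shield:** the top reads 69–70 mm (70 expected), flat, at 14.5° yaw. Its fitted position is within about 1 mm of my earlier rack estimates. A rougher check from two corners of the rack base read about 2 mm off in x, which is within calibration and reading error.
- **Cover:** it hangs centred and let go, with the bar visibly on both prongs. Its hung height I judged only from the pictures, because the last depth samples missed the bar.
- **Bystanders:** the jar, the red cup and the screwdriver look the same in the top view before and after. I never touched the two brown look-alike boards.
- **Robot:** it was clear of everything and touching nothing at hand-in.

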